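Strip the air cleaner's intake for washing

TASK

Take the bench air cleaner's intake apart for washing: ease the louvred metal cover up its sloping front until both screw heads are in the wide ends of the keyholes, draw it straight off, then pull out the filter cassette behind it. Set both down, without dropping them, flat and side by side on the floor of the green tray with their handles upward, and leave the tray and the other things on the trolley where they are.

Things in the scene. Friction and masses are not known exactly. Their poses are not given: they have to be found in the camera images.
- air_cleaner: white machine, 200 mm wide (y), 207 mm deep (x), 280 mm high, fixed; origin under the centre of its foot, x toward its back. Its front, on the -x side, slopes up at 40 degrees from the horizontal, and the control head leans out over it: only a tool leaning back along the front's outward normal (40 degrees from vertical, some 10 more or less) has room
- intake: the grey sloping front, fixed to the air cleaner; origin on its surface, x up the slope, y across, z straight out of it
- screw_left (a point): outer end of the left screw (at intake x +32, y +54 mm), fixed to the front, axes as the intake. Shank 6 mm across and 6 mm long under a head 15 mm across and 4.5 mm high; the 4 mm flange of the cover hangs between head and front
- screw_right (a point): outer end of the right screw, same as the left, at intake x +32, y -54 mm
- overhang_edge (a point): middle of the front lip of the overhanging control head (at intake x +84, z +122 mm). The head's underside is the plane intake x = +84 mm, from z = 0 to 122 mm; keep the gripper below it
- pocket (a point): centre of the mouth of the filter's pocket in the front (at intake x +3, y 0, z 0 mm): 72 mm (x) by 70 mm (y), 12 mm deep, axes as the intake
- cover_center (a point): centre of the loose cover, half-way up: a louvred aluminium pan 104 mm (x) by 76 mm (y), 30 mm high, with a flange 32 mm wide and 4 mm thick on either side (140 mm overall in y), 60 mm high with its handle (z), about 0.26 kg. Hung, its axes are those of the intake and this point is at intake x -5, y 0, z +30 mm; its open underside lies on the front
- cover_handle (a point): centre of the handle bar of the cover, 24 mm along cover z from the centre: straight black bar 92 mm long (x), 14 mm wide (y), 12 mm thick (z), 18 mm clear above the pan. Grip it across y
- keyhole_left (a point): centre of the round end (23 mm across) of the keyhole in the cover's left flange (cover x +21, y +54 mm). A slot 9 mm wide runs from it up the slope (+x); hung, the screw shank rests in the slot's upper end, 16 mm above this point. The cover must go 16 mm up the slope (12 to 19 mm will do, sideways play 1.5 mm), then straight out (z) by 12 mm or more to clear the screw heads
- keyhole_right (a point): the same in the right flange (cover x +21, y -54 mm)
- filter_center (a point): centre of the loose filter cassette, half-way up: flat grey frame 68 mm (x) by 66 mm (y), 14 mm thick, with a tab 44 mm long (x), 12 mm wide (y), 20 mm high upright on its middle; 34 mm high in all (z), about 0.11 kg. In the pocket its axes are the intake's, tab outward, frame 2 mm proud, play 2 mm; it draws straight out (z) in 12 mm. The tab's middle is 7 mm along z from here
- wash_tray: the green tray, 274 mm (x) by 174 mm (y), loose; origin under its centre; floor 2 mm thick, inner floor 254 by 154 mm, rim 19 mm high. There is room for both along its length: the cover with its 140 mm side along tray x, centred about 50 mm to one side of the middle, and the cassette about 75 mm to the other
- reagent_bottle: white bottle, black cap, 86 mm across, 224 mm high; bystander, fixed, origin under its centre
- carton: small white carton, 50x55x95 mm; bystander, loose, origin under its centre
- strip_pot: pot with a black cap, 43 mm across, 87 mm high; bystander, loose, origin under its centre
- wash_bottle: dark wash bottle with a bent spout, 48x67x196 mm; bystander, fixed, origin under its centre
- dropper_bottle: brown dropper bottle, 38 mm across, 103 mm high; bystander, loose, origin under its centre
- coverslip_box: flat box with a blue lid, 52x52x23 mm; bystander, loose, origin under its centre
- bench_timer: bench timer, 62x66x21 mm; bystander, loose, origin under its centre
- tape_roll: roll of tape lying flat, 98 mm across, 25 mm high; bystander, loose, origin under its centre
- forceps: fine forceps on edge, 10x127x9 mm, long in y; bystander, loose, origin under its centre

How it is judged:
On the way, in this order (a step that is already met when the one before it is completed fails the run):
1. the cover is slid up the sloping front by at least 10.5 mm while still lying against it (screw heads in the wide ends of the keyholes) (x of cover_center in the frame of intake above 0.0055 m and z of cover_center in the frame of intake below 0.036 m), for 0.05 s.
2. the cover is off its screws, at least 30 mm from the sloping front (z of cover_center in the frame of intake above 0.06 m), for 0.1 s.
3. the filter cassette is out of its pocket, at least 30 mm from its seat (distance between filter_center and intake above 0.04 m), for 0.1 s.
At the end, for the whole second after the job is handed in: The cover and the filter cassette both lie flat (within 3.4 degrees) on the floor of the green tray (within about 6 mm, so not on the rim or on one another), handle and tab upward, inside the rim, released and at rest (x of cover_center in the frame of wash_tray between -0.09 and 0.09 m and y of cover_center in the frame of wash_tray between -0.05 and 0.05 m and z of cover_center in the frame of wash_tray below 0.036 m and angle between each of cover_center, filter_center's own z axis and vertical below 0.06 rad and x of filter_center in the frame of wash_tray between -0.11 and 0.11 m and y of filter_center in the frame of wash_tray between -0.06 and 0.06 m and z of filter_center in the frame of wash_tray below 0.023 m and linear speed of each of cover, filter below 0.02 m/s and angular speed of each of cover, filter below 0.2 rad/s); the robot touches nothing.
It fails at once if the cover or the filter cassette is dropped (falls free of the fingers faster than 0.7 m/s) ((linear speed of cover above 0.7 m/s and contact force between the fingers and cover below 0.05 N) or (linear speed of filter above 0.7 m/s and contact force between the fingers and filter below 0.05 N)).
It fails at once if the tray is shifted by more than 50 mm (distance of wash_tray from where it was at the start of the episode above 0.05 m).
It fails at once if another thing on the trolley is moved by more than 30 mm or knocked over (distance of any of carton, strip_pot, dropper_bottle, coverslip_box, bench_timer, tape_roll, forceps from where it was at the start of the episode above 0.03 m or angle between any of carton, strip_pot, dropper_bottle, coverslip_box, bench_timer, tape_roll, forceps's own z axis and vertical above 0.5 rad).
It also fails if it takes over 54 s, if anything falls off the work surface, if the arm or the gripper's body presses on something with over 40 N, if the wrist force passes 120 N, or if a joint passes its speed limit or range.

ROBOT

A 7-joint arm with a two-finger parallel gripper is mounted at the origin on a cart in front of the work surface, level with it; the furniture and walls round the work are solid. World frame = base frame: x ahead of the robot, y to its left, z up, the work surface at z = 0. Lengths are in m, angles in rad, forces in N, time in s.
With the tool pointing down it reaches from about 0.4 to 0.85 m from the base axis. Payload 4.5 kg.
Tool frame: the origin (TCP) lies on the centre line of the jaws, within the pads' length; the fingertips stand r.tcp_to_tips ahead of it and the grasp point (between the pads) lies 11 mm behind it (r.tcp_to_tips is the distance from the TCP to the fingertips, in m); y points along the fingers, x is the direction in which the jaws open and shut, and the axes are right-handed (so a half turn about y gives the same grasp; the last joint's range is limited). The gripper opens to 88 mm and grips with 3 to 60 N. Pads are 18 mm wide; open, the fingers measure 123 mm over their backs; the gripper's body (75 mm by 187 mm) begins 45 mm behind the grasp point.
Start: joints at [1.222, 0.689, -0.195, 1.565, 0.157, 0.902, -0.215], TCP at [0.233, -0.58, 0.247] pointing down, gripper open.
Joint ranges: [-3.01, 3.01], [-0.46, 2.08], [-1.47, 1.51], [0.13, 2.56], [-1, 4.14], [0.04, 2.09], [-2.66, 2.66]. Speed limits (rad/s): [2.57, 2.57, 3.14, 3.14, 3.14, 3.14, 3.14].

INTERFACE

Orientations are given as a unit quaternion [x, y, z, w].
In Python, from plant import r gives the robot as it stands. The module is installed in compiled form; this text tells all that it offers.
- The arm moves only by the shell command python3 -m inch 'ROWS' [OPENING] [FORCE]. ROWS is text: rows parted by semicolons, each of 4 numbers parted by spaces: the shift along the tool's x, y, z in mm, then the turn about the tool's y in degrees. In form: x y z spin; .... A call has 1 to 10 rows; each row is the pose to reach, as a shift and turn from the pose commanded when the call began, along the tool's axes at that moment; what a row does not reach only later rows make up. A row lasts 1/10 s, in which the tool goes at most 50 mm and 8.59 degrees, less where a joint would pass 70% of its speed; a pose out of reach is approached as far as the arm can. A call with a gripper value outside its range is refused whole. OPENING is the gripper command: -1 is shut, 1 is fully open, values between are in proportion, set as the call begins (- or left out, the last holds). The fingers move at their own pace and stop on an object; FORCE is the grip in N (left out, the last holds). Time passes only in rows, so rows that repeat a pose let the fingers close. It gives the time, the measured TCP pose, the force and the opening at its end, in the units of the state.
- r.get_state(): the state, without advancing time (a new reading comes with each control period).
- r.snapshot(name): name is "side" or "top" or "wrist"; returns a dict with "frame" (400x640x3 uint8, red, green, blue), "intrinsics" (3x3 intrinsics, pixels), "R" (3x3) and "t" (3): a world point X has camera coordinates R X + t. Camera axes: x right, y down, z forward; pixel columns grow to the right and rows downward; lengths in m; the calibration is good to about 2 mm. The wrist camera is an equidistant fisheye: a pixel r from the principal point sees the ray r / f radians off the axis. A picture is of the moment at which its call begins. There is no depth.
- r.finish_job(): hands the job in, once; it reports no verdict.
Trained networks look in the newest picture that a camera, given by its name, has taken for a name from the list of things; names that differ only in an ending like _2 or _b are one class to them, and where a whole thing is asked for, a point or a joint stands for the part that bears it (a point fixed in the world has none). Each returns a list of dicts, best first, with "p" (0 to 1); they miss things now and then, are a little off and sometimes report something else, mostly with a low value. They report only what shows in the picture. A call takes as long as a camera call.
- r.trace(camera, name): "region" (400x640 bool, what is visible of it) and "centre" ([row, column] in pixels, amid what is visible of it).
- r.tip_of(camera, name): "centre" ([row, column] in pixels: a listed point, or the origin of a listed thing).
The state is a dict: "clock": time; "q": joint angles; "qd": joint speeds; "joint_torque": joint torques, N m; "tool_pos": TCP position; "eef_rot": TCP orientation; "contact_force": force on the tool from outside, world axes, zero at the start; "moment": the same for the moment, N m; "opening": opening from 0.0 (shut) to 1.0 (fully open).
Only numpy, scipy, OpenCV 4.12 (cv2) and the standard library are available. Lean on these libraries where they do the work, as an engineer would, in place of code of your own. Each camera call takes 0.05 s, during which the arm holds its last target.

## Working session

There is one attempt and no reset: what is moved stays moved. The work goes in short steps, Python scripts to look and compute and a shell command to move; the robot and the scene stay as the last step left them, time stands still between calls to the robot, and variables do not carry over. Pictures are saved under pics/ and viewed, and the job is handed in when it is done.

```bash
mkdir -p pics; ls; python3 - <<'E'
from plant import r
import cv2,numpy as np
s=r.get_state()
print({k:np.round(v,3).tolist() for k,v in s.items()}, r.tcp_to_tips)
for n in("side","top","wrist"):
    d=r.snapshot(n); cv2.imwrite(f"pics/a_{n}.png",d["frame"][:,:,::-1])
    print(n,np.round(d["intrinsics"],1).tolist(),np.round(d["R"],3).tolist(),np.round(d["t"],3).tolist(), (-d["R"].T@d["t"]).round(3))
E
```

```text
pics
{'clock': 0.0, 'q': [1.222, 0.69, -0.195, 1.566, 0.157, 0.902, -0.215], 'qd': [0.0, -0.0, -0.0, -0.003, 0.002, -0.001, 0.001], 'joint_torque': [-0.0, -52.755, -1.267, -15.342, -0.053, 0.007, 0.0], 'tool_pos': [0.233, -0.579, 0.246], 'eef_rot': [-0.586, 0.396, -0.395, 0.586], 'contact_force': [-0.746, -0.267, 0.235], 'moment': [-0.026, -0.01, -0.006], 'opening': 1.002} 0.008
side [[508.2, 0.0, 320.5], [0.0, 508.2, 195.6], [0.0, 0.0, 1.0]] [[-0.909, -0.415, 0.029], [-0.173, 0.314, -0.934], [0.379, -0.854, -0.357]] [0.469, 0.218, 1.228] [-1.000e-03  1.175e+00  6.290e-01]
top [[428.8, 0.0, 325.8], [0.0, 428.8, 196.0], [0.0, 0.0, 1.0]] [[-0.068, -0.998, 0.005], [-0.977, 0.065, -0.204], [0.203, -0.019, -0.979]] [0.056, 0.541, 1.126] [0.303 0.041 1.212]
wrist [[309.7, 0.0, 313.3], [0.0, 309.7, 203.7], [0.0, 0.0, 1.0]] [[0.374, -0.927, -0.001], [-0.892, -0.36, 0.274], [-0.254, -0.102, -0.962]] [-0.624, -0.04, 0.388] [ 0.297 -0.553  0.383]
```

View pics/a_side.png

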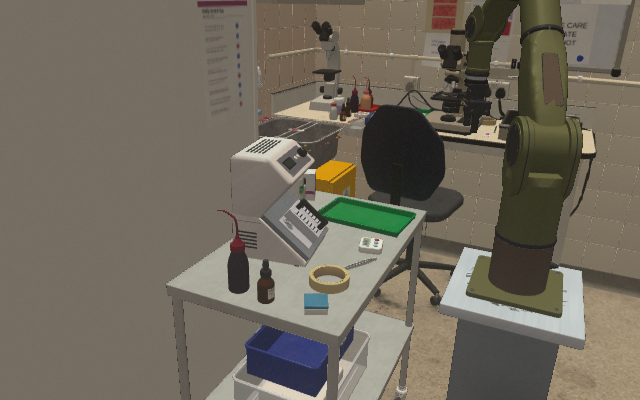

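View pics/a_top.png

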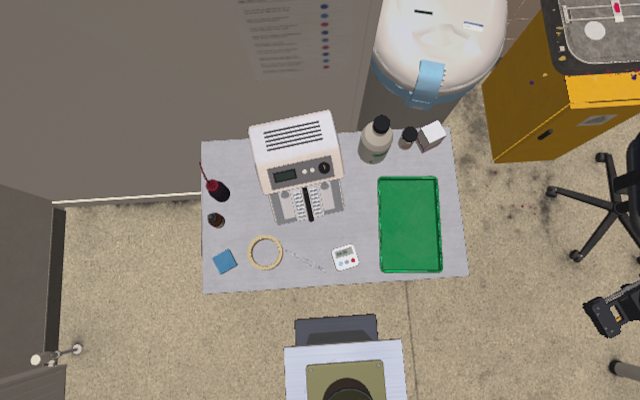

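View pics/a_wrist.png

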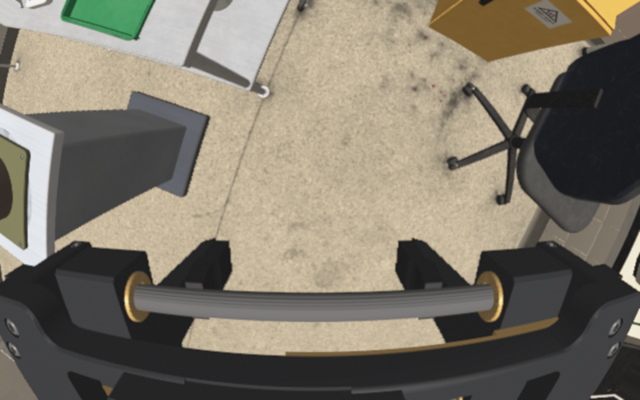

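```bash
cat > h.py <<'E'
import numpy as np,cv2
from scipy.optimize import least_squares
from scipy.spatial.transform import Rotation as Ro
from plant import r
S=np.radians(40)
P={'screw_left':(32,54,10.5),'screw_right':(32,-54,10.5),'overhang_edge':(84,0,122),'cover_center':(-5,0,30),'cover_handle':(-5,0,54),'keyhole_left':(16,54,2),'keyhole_right':(16,-54,2),'filter_center':(3,0,-5),'intake':(0,0,0),'pocket':(3,0,0)}
def Rint(yaw): return Ro.from_euler('z',yaw).as_matrix()@np.array([[np.cos(S),0,-np.sin(S)],[0,1,0],[np.sin(S),0,np.cos(S)]])
def proj(d,X): 
    c=d["R"]@X+d["t"]; k=d["intrinsics"]
    return np.array([k[0,0]*c[0]/c[2]+k[0,2],k[1,1]*c[1]/c[2]+k[1,2]])
def projw(d,X):
    c=d["R"]@X+d["t"]; k=d["intrinsics"]; rr=np.hypot(c[0],c[1]); th=np.arctan2(rr,c[2])
    return np.array([k[0,0]*th*c[0]/rr+k[0,2],k[1,1]*th*c[1]/rr+k[1,2]])
def ray(d,uv,wrist=False):
    k=d["intrinsics"]; a=(uv[0]-k[0,2])/k[0,0]; b=(uv[1]-k[1,2])/k[1,1]
    if wrist:
        th=np.hypot(a,b); v=np.array([a/th*np.sin(th),b/th*np.sin(th),np.cos(th)]) if th>1e-9 else np.array([0,0,1.])
    else: v=np.array([a,b,1.])
    v=d["R"].T@v; return -d["R"].T@d["t"], v/np.linalg.norm(v)
def atz(d,uv,z,wrist=False):
    o,v=ray(d,uv,wrist); return o+v*(z-o[2])/v[2]
E
python3 - <<'E'
from h import *
D={n:r.snapshot(n) for n in("side","top")}
obs=[]
for n in D:
    for m in P:
        l=r.tip_of(n,m)
        if l: 
            print(n,m,[(np.round(x["centre"],1).tolist(),round(x["p"],2)) for x in l[:2]])
            if l[0]["p"]>.3 and m not in("filter_center",): obs.append((n,m,np.array(l[0]["centre"])[::-1]))
def f(p): return np.concatenate([proj(D[n],p[:3]+Rint(p[3])@(np.array(P[m])/1000))-uv for n,m,uv in obs])
s=least_squares(f,[.5,0,.1,0],loss='soft_l1')
print(s.x.round(4)); 
for o,e in zip(obs,f(s.x).reshape(-1,2)): print(o[:2],e.round(1))
for m in ['air_cleaner','wash_tray','carton','strip_pot','dropper_bottle','coverslip_box','bench_timer','tape_roll','forceps','reagent_bottle','wash_bottle']:
    print(m,[(n,atz(D[n],np.array(x["centre"])[::-1],0).round(3).tolist(),round(x["p"],2)) for n in D for x in r.tip_of(n,m)[:1]])
E
```

```text
side screw_left [([221.7, 288.9], 0.68)]
side screw_right [([206.6, 302.8], 0.59), ([247.5, 372.9], 0.16)]
side cover_center [([217.2, 305.0], 0.71)]
side cover_handle [([209.7, 312.6], 0.94)]
side keyhole_left [([226.6, 288.3], 0.76)]
side keyhole_right [([209.7, 298.6], 0.96), ([218.5, 286.4], 0.21)]
side intake [([221.2, 299.2], 0.62)]
side pocket [([220.5, 296.2], 0.88)]
top screw_left [([191.6, 282.3], 0.66)]
top screw_right [([182.4, 323.9], 0.62)]
top cover_center [([202.3, 306.2], 0.83)]
top cover_handle [([206.6, 312.0], 0.93), ([261.1, 345.0], 0.59)]
top keyhole_left [([194.5, 285.1], 0.94)]
top keyhole_right [([187.8, 324.1], 0.67)]
[0.5445 0.0748 0.0814 0.1564]
('side', 'screw_left') [-2.3 -2. ]
('side', 'screw_right') [-3.2 -2. ]
('side', 'cover_center') [ 3.2 -0.2]
('side', 'cover_handle') [1.4 1.6]
('side', 'keyhole_left') [ 0.8 -0.5]
('side', 'keyhole_right') [3.3 0.9]
('side', 'intake') [0.4 1.5]
('side', 'pocket') [2.6 1.4]
('top', 'screw_left') [ 1.  -0.8]
('top', 'screw_right') [-0.6 -0.4]
('top', 'cover_center') [ 0.6 -0.5]
('top', 'cover_handle') [-4.2 -0.4]
('t
[... 276 characters left out ...]
], 0.57), ('top', [0.702, -0.288, 0.0], 0.91)]
strip_pot [('top', [0.693, -0.214, 0.0], 0.76)]
dropper_bottle [('side', [0.501, 0.315, 0.0], 0.91), ('top', [0.499, 0.321, 0.0], 0.52)]
coverslip_box [('side', [0.388, 0.312, 0.0], 0.61), ('top', [0.386, 0.304, 0.0], 0.72)]
bench_timer [('side', [0.379, -0.031, 0.0], 0.83), ('top', [0.373, -0.023, 0.0], 0.66)]
tape_roll [('side', [0.399, 0.202, 0.0], 0.95), ('top', [0.405, 0.191, 0.0], 0.75)]
forceps [('side', [0.372, 0.091, 0.0], 0.66), ('top', [0.369, 0.085, 0.0], 0.54)]
reagent_bottle [('side', [0.46, -0.212, 0.0], 0.26), ('top', [0.678, -0.129, 0.0], 0.72)]
wash_bottle [('side', [0.586, 0.32, 0.0], 0.86), ('top', [0.598, 0.332, 0.0], 0.61)]
```

```bash
cat >> h.py <<'E'
def st():
    s=r.get_state(); return s,np.array(s["tool_pos"]),Ro.from_quat(s["eef_rot"]).as_matrix()
E
python3 -m inch '0 0 0 5;0 0 0 5'; python3 - <<'E'
from h import *
s,p,R=st(); print(p.round(4)); print(R.round(3)); print(np.round(s['q'],3))
d=r.snapshot('wrist'); print("cam in tool",(R.T@(-d["R"].T@d["t"]-p)).round(4)); print((R.T@d["R"].T).round(3))
E
```

```text
clock: 2.55
tool_pos: [0.2335, -0.5798, 0.2468]
eef_rot: [0.568, -0.421, 0.421, -0.568]
contact_force: [0.0, -0.3, -0.4]
opening: 0.997
[ 0.2335 -0.5798  0.2468]
[[ 0.291 -0.     0.957]
 [-0.957 -0.     0.291]
 [ 0.    -1.    -0.   ]]
[ 1.207  0.688 -0.169  1.566  0.137  0.899 -0.285]
cam in tool [-0.0003 -0.1373  0.0685]
[[ 1.     0.     0.001]
 [-0.001 -0.274  0.962]
 [ 0.    -0.962 -0.274]]
```

```bash
sed -i "s/'filter_center':(3,0,-5)/'filter_center':(3,0,5)/" h.py
python3 -m inch '-36 -20 26 -8.5;-72 -40 52 -17;-108 -60 78 -25.5;-144 -80 104 -34;-180 -100 130 -42.5;-216 -120 156 -51;-252 -140 182 -59.5;-288 -160 208 -68;-324 -180 234 -76.5;-360 -200 260 -85'
python3 - <<'E'
from h import *
s,p,R=st(); print(s['clock'],p.round(4)); print(R.round(3)); print(np.round(s['q'],3))
E
```

```text
clock: 3.6
tool_pos: [0.3774, -0.1579, 0.4478]
eef_rot: [0.703, 0.076, -0.076, -0.702]
contact_force: [1.0, 0.3, 0.5]
opening: 0.999
3.6 [ 0.3774 -0.1579  0.4478]
[[ 0.977  0.    -0.215]
 [ 0.215 -0.001  0.977]
 [ 0.    -1.    -0.001]]
[ 0.86   0.21  -0.724  1.797  0.151  1.189  0.307]
```

```bash
python3 -m inch '18 0 40 -8.5;36 0 80 -17;54 0 120 -25.5;72 0 160 -34;89 0 204 -42.5;89 -45 204 -51;89 -90 204 -59.5;89 -135 204 -68;89 -180 204 -76.5;89 -225 204 -85.5'
python3 - <<'E'
from h import *
s,p,R=st(); print(s['clock'],p.round(4)); print(R.round(3)); print(np.round(s['q'],3))
E
```

```text
clock: 4.6
tool_pos: [0.4216, 0.058, 0.6739]
eef_rot: [0.467, 0.531, -0.531, -0.466]
contact_force: [1.9, 0.6, 0.3]
opening: 0.998
4.6 [0.4216 0.058  0.6739]
[[-0.129  0.001 -0.992]
 [ 0.992 -0.001 -0.129]
 [-0.001 -1.    -0.001]]
[ 0.507  0.281 -1.165  1.119  0.274  1.897  1.147]
```

```bash
python3 -m inch '0 -50 0 0;0 -100 0 0;0 -150 0 0'
python3 - <<'E'
from h import *
s,p,R=st(); print(s['clock'],p.round(4)); print(R.round(3)); print(np.round(s['q'],3))
E
```

```text
clock: 4.9
tool_pos: [0.4315, 0.062, 0.7156]
eef_rot: [-0.459, -0.515, 0.546, 0.476]
contact_force: [1.3, -0.8, -1.6]
opening: 1.0
4.9 [0.4315 0.062  0.7156]
[[-0.126 -0.047 -0.991]
 [ 0.992 -0.017 -0.125]
 [-0.011 -0.999  0.049]]
[ 0.146  0.281 -0.692  0.895  0.193  2.07   1.255]
```

```bash
python3 -m inch '0 -50 0 0;0 -100 0 0;0 -100 0 0'
python3 - <<'E'
from h import *
s,p,R=st(); print(s['clock'],p.round(4)); print(R.round(3)); print(np.round(s['q'],3))
E
```

```text
clock: 5.2
tool_pos: [0.4356, 0.0617, 0.7195]
eef_rot: [-0.457, -0.506, 0.552, 0.48]
contact_force: [0.8, 0.3, -0.5]
opening: 0.999
5.2 [0.4356 0.0617 0.7195]
[[-0.122 -0.067 -0.99 ]
 [ 0.992 -0.026 -0.12 ]
 [-0.018 -0.997  0.07 ]]
[-0.236  0.266 -0.028  0.867  0.017  2.081  1.437]
```

```bash
cat > fk.py <<'E'
import numpy as np,itertools
from scipy.spatial.transform import Rotation as Ro
from scipy.optimize import least_squares
D=[([1.222,.69,-.195,1.566,.157,.902,-.215],[.233,-.5795,.2465],[-.586,.396,-.395,.586]),
([1.207,.688,-.169,1.566,.137,.899,-.285],[.2335,-.5798,.2468],[.568,-.421,.421,-.568]),
([.86,.21,-.724,1.797,.151,1.189,.307],[.3774,-.1579,.4478],[.703,.076,-.076,-.702]),
([.507,.281,-1.165,1.119,.274,1.897,1.147],[.4216,.058,.6739],[.467,.531,-.531,-.466]),
([.146,.281,-.692,.895,.193,2.07,1.255],[.4315,.062,.7156],[-.459,-.515,.546,.476]),
([-.236,.266,-.028,.867,.017,2.081,1.437],[.4356,.0617,.7195],[-.457,-.506,.552,.48])]
def fk(q,p,s):
    z=lambda a:Ro.from_euler('z',a).as_matrix(); y=lambda a:Ro.from_euler('y',a).as_matrix()
    T=np.array([0,0,p[0]]);R=z(s[0]*q[0]); 
    R=R@y(q[1]); R=R@z(s[1]*q[2]); T=T+R@[p[4],0,p[1]]; R=R@y(q[3]); T=T+R@[p[5],0,0]; R=R@z(s[2]*q[4]); T=T+R@[0,0,p[2]]
    R=R@y(q[5]); T=T+R@[p[6],0,0];R=R@z(s[3]*q[6]+p[7]); T=T+R@[0,0,p[3]]
    # tool: y=along, 
    R=R@np.array([[1,0,0],[0,0,1],[0,-1,0]]).astype(float)
    return T,R
if __name__=='__main__':
  for s in itertools.product([1,-1],repeat=4):
    def f(p):
        o=[]
        for q,t,e in D:
            T,R=fk(q,p,s); o+=list((T-t)*10)+list((R-Ro.from_quat(e).as_matrix()).ravel())
        return o
    b=min((least_squares(f,[.3,.35,.35,.2,0,0,0,c]) for c in(0,1.57,3.14,-1.57)),key=lambda x:x.cost)
    if b.cost<.5: print(s,b.cost,b.x.round(4))
E
python3 fk.py
sed -i 's/\[\[1,0,0\],\[0,0,1\],\[0,-1,0\]\]/[[1,0,0],[0,0,-1],[0,1,0]]/' fk.py; python3 fk.py
```

```text
(-1, -1, -1, -1) 0.3776122230278342 [ 0.2345  0.6799  0.3405  0.3006 -0.0241  0.0259  0.0204  3.1419]
```

```bash
cat > fk2.py <<'E'
from fk import D,np,Ro,least_squares
import itertools
z=lambda a:Ro.from_euler('z',a).as_matrix(); y=lambda a:Ro.from_euler('y',a).as_matrix()
M=np.array([[1,0,0],[0,0,-1],[0,1,0]],float)
def orient(q,o,s):
    R=np.eye(3)
    for i in range(7): R=R@(z if i%2==0 else y)(s[i]*q[i]+o[i])
    return R@M
if __name__=='__main__':
  res=[]
  rng=np.random.default_rng(0)
  for s in itertools.product([1,-1],repeat=7):
    if s[0]!=-1: continue
    def f(o): return np.concatenate([(orient(q,o,s)-Ro.from_quat(e).as_matrix()).ravel() for q,t,e in D])
    for k in range(6):
        b=least_squares(f,rng.uniform(-1.6,1.6,7)*(k>0)); res.append((b.cost,s,b.x.round(3)))
  res.sort(key=lambda x:x[0])
  for x in res[:8]: print(x)
E
python3 fk2.py
```

```text
Still running in the background as job /tmp/bash_jobs.1000/dfee5d4c51d6 (pid 735). You'll get a notice when it ends.
```

```bash
kill -- -$(cat /tmp/bash_jobs.1000/dfee5d4c51d6/pid); export OMP_NUM_THREADS=1; cat > t.py <<'E'
from fk2 import *
for q,t,e in D:
    for o,s in (([0]*6+[np.pi],(-1,1,-1,1,-1,1,-1)),):
        R=Ro.from_quat(e).as_matrix(); print((Ro.from_matrix(orient(q,o,s).T@R).as_rotvec()*57.3).round(1))
E
timeout 100 python3 t.py
```

```text
[-0.1 -0.   0. ]
[0. 0. 0.]
[0.  0.1 0. ]
[ 0.  0. -0.]
[ 0. -0. -0.]
[-0.   0.   0.1]
```

```bash
export OMP_NUM_THREADS=1; cat > t.py <<'E'
from fk2 import *
s=(-1,1,-1,1,-1,1,-1)
cols=[]
A=[];b=[]
for q,t,e in D:
    R=np.eye(3);Rs=[R]
    for i in range(7): R=R@(z if i%2==0 else y)(s[i]*q[i]); Rs.append(R)
    # base z; after j1 x; after j3(R3) x,y,z ; after j4 x ; after j5 z,x(R5); R6 x ; R7 z
    A.append(np.column_stack([Rs[0][:,2],Rs[1][:,0],Rs[3][:,2],Rs[3][:,0],Rs[5][:,2],Rs[5][:,0],Rs[7][:,2],Rs[6][:,0]]));b.append(t)
A=np.vstack(A);b=np.hstack(b)
x,rs,rk,sv=np.linalg.lstsq(A,b,rcond=1e-6)
print(x.round(4),rk,sv.round(3)); print((A@x-b).reshape(-1,3).round(4))
E
timeout 100 python3 t.py
```

```text
[0.8383 0.0495 0.6168 0.0095 0.3354 0.0474 0.8185 0.0545] 8 [4.775 4.628 1.383 1.001 0.84  0.307 0.257 0.033]
[[ 0.0233  0.011  -0.0023]
 [ 0.0255  0.0118 -0.0024]
 [-0.0128 -0.0015  0.005 ]
 [ 0.0164 -0.0137  0.0001]
 [-0.0011  0.0109  0.0014]
 [-0.016   0.0379 -0.0018]]
```

```bash
export OMP_NUM_THREADS=1; sed -i 's/A.append(.*/A.append(np.column_stack([np.eye(3),Rs[3][:,2],Rs[5][:,2],Rs[7][:,2]]+EX(Rs)));b.append(t)/' t.py
for ex in '[]' '[R[1][:,1]]' '[R[3][:,1]]' '[R[3][:,0],R[4][:,0]]' '[R[5][:,1]]' '[R[6][:,0],R[6][:,1]]' '[R[6][:,0],R[3][:,0]]' '[R[7][:,0],R[7][:,1]]'; do echo "$ex"; (echo "EX=lambda R:$ex"; cat t.py) > t2.py; timeout 60 python3 t2.py | head -20; done
```

```text
[]
[-0.0167 -0.0563 -0.1438  0.4853  0.3611 -0.2411] 6 [4.172 3.248 2.485 1.317 0.361 0.05 ]
[[ 0.0154 -0.0013  0.0009]
 [ 0.0144 -0.0008  0.0007]
 [ 0.0055 -0.0052 -0.0101]
 [-0.0301  0.0005  0.0055]
 [-0.0094  0.0047  0.0045]
 [ 0.0042  0.002  -0.0015]]
[R[1][:,1]]
[ 0.0135  0.0084  0.5421  0.5719  0.3504  0.5242 -0.055 ] 7 [4.173 3.636 2.933 1.327 0.949 0.313 0.026]
[[ 0.0081  0.0007 -0.005 ]
 [ 0.0083 -0.0002 -0.0051]
 [-0.0033  0.0096 -0.0007]
 [-0.0132 -0.0006  0.006 ]
 [-0.008  -0.0058  0.0047]
 [ 0.0081 -0.0037  0.0002]]
[R[3][:,1]]
[-0.0092 -0.0151  0.1654  0.5435  0.346   0.1175 -0.0332] 7 [4.177 3.283 3.237 1.319 1.205 0.32  0.043]
[[-0.     -0.0004  0.0018]
 [-0.0004 -0.      0.0022]
 [ 0.0025 -0.005  -0.0014]
 [-0.001   0.0003 -0.0012]
 [ 0.0013  0.0033 -0.0009]
 [-0.0024  0.0019 -0.0004]]
[R[3][:,0],R[4][:,0]]
[-0.0174 -0.0619  0.349   0.5322  0.3533  0.2458  0.0062  0.0546] 8 [4.787 3.964 2.553 1.394 0.689 0.598 0.287 0.031]
[[ 0.0124 -0.0007  0.0017]
 [ 0.0114 -0.001   0.0015]
 [-0.0088 -0.0092 -0.0064]
 [-0.0137  0.0094  0.0035]
 [-0.0049  0.0086  0.0031]
 [ 0.0036 -
[... 504 characters left out ...]
038 -0.0008]
 [-0.0006 -0.0029  0.0032]
 [ 0.0007  0.0019  0.0009]
 [-0.0023  0.0036 -0.0036]]
[R[6][:,0],R[3][:,0]]
[-0.0176 -0.0582 -0.1207  0.4802  0.3541 -0.2273  0.0056  0.0161] 8 [4.612 4.207 2.487 1.391 0.857 0.308 0.279 0.049]
[[ 0.0143 -0.0014  0.0006]
 [ 0.0133 -0.001   0.0003]
 [ 0.0077 -0.0072 -0.0057]
 [-0.03    0.0028  0.0059]
 [-0.0098  0.0062  0.0027]
 [ 0.0046  0.0005 -0.0039]]
[R[7][:,0],R[7][:,1]]
[-0.0142 -0.0305  0.2991  0.5486  0.3492  0.2597  0.0141 -0.0192] 8 [4.192 3.602 2.807 2.097 2.048 0.949 0.292 0.037]
[[ 0.0033  0.0009 -0.0008]
 [ 0.0036  0.003  -0.0009]
 [-0.0036 -0.011  -0.0016]
 [-0.0004 -0.0002  0.0046]
 [-0.002   0.0031  0.002 ]
 [-0.0009  0.0042 -0.0032]]
```

```bash
export OMP_NUM_THREADS=1; sed -i 's/\[np.eye(3),/[np.eye(3)[:,2],/' t.py
for ex in '[R[1][:,1],R[3][:,1],R[5][:,1]]' '[R[3][:,1],R[5][:,1]]'  '[R[1][:,1],R[3][:,1],R[5][:,1],R[3][:,0],R[4][:,0],R[6][:,0]]' ; do echo "$ex"; (echo "EX=lambda R:$ex"; cat t.py) > t2.py; timeout 60 python3 t2.py | head -20; done
```

```text
[R[1][:,1],R[3][:,1],R[5][:,1]]
[ 0.3486  0.5632  0.3448  0.3193 -0.0188 -0.0283  0.0007] 7 [4.177 4.071 2.651 0.814 0.519 0.149 0.049]
[[ 0.0002  0.0002 -0.0004]
 [ 0.0001  0.0001  0.    ]
 [ 0.     -0.      0.0003]
 [-0.     -0.0001 -0.    ]
 [ 0.0001 -0.0001 -0.    ]
 [ 0.     -0.0001  0.    ]]
[R[3][:,1],R[5][:,1]]
[ 0.2823  0.5611  0.3367  0.2549 -0.0051 -0.0381] 6 [4.162 3.461 2.529 0.53  0.155 0.051]
[[ 0.0019  0.0022  0.0041]
 [ 0.0015  0.003   0.0041]
 [ 0.0062 -0.0026  0.0027]
 [ 0.0089 -0.0025 -0.0005]
 [ 0.0037  0.0012 -0.0035]
 [-0.0038  0.0026 -0.0069]]
[R[1][:,1],R[3][:,1],R[5][:,1],R[3][:,0],R[4][:,0],R[6][:,0]]
[ 3.518e-01  5.631e-01  3.450e-01  3.225e-01 -1.890e-02 -2.780e-02
  3.000e-04 -8.000e-04  3.000e-04 -7.000e-04] 10 [4.784 4.421 3.866 1.024 0.929 0.726 0.32  0.275 0.118 0.025]
[[ 0.0002  0.0001 -0.0002]
 [ 0.0001  0.0001  0.0001]
 [-0.      0.0001  0.0001]
 [ 0.     -0.     -0.    ]
 [ 0.     -0.0002  0.    ]
 [ 0.0001 -0.0002 -0.    ]]
```

```bash
cat > fkm.py <<'E'
import numpy as np
from scipy.spatial.transform import Rotation as Ro
from h import st
z=lambda a:Ro.from_euler('z',a).as_matrix(); y=lambda a:Ro.from_euler('y',a).as_matrix()
M=np.array([[1,0,0],[0,0,-1],[0,1,0]],float)
def fk(q):
    R=z(-q[0]); T=np.array([0,0,.3486])+R@[0,-.0188,0]
    R=R@y(q[1])@z(-q[2]); T=T+R@[0,-.0283,.5632]
    R=R@y(q[3])@z(-q[4]); T=T+R@[0,.0007,.3448]
    R=R@y(q[5])@z(-q[6]+np.pi); T=T+R@[0,0,.3193]
    return T,R@M
def show():
    s,p,R=st(); yv=R[:,1]
    print('t',round(s['clock'],2),'p',p.round(4),'q',np.round(s['q'],3)); 
    print(' tilt',np.degrees(np.arccos(-yv[2])).round(2),'tilt-az',np.degrees(np.arctan2(yv[1],yv[0])).round(1),'x-az',np.degrees(np.arctan2(R[1,0],R[0,0])).round(2),'x',R[:,0].round(3),'fkerr',(fk(s['q'])[0]-p).round(4), 'F',np.round(s['contact_force'],1),'op',round(s['opening'],3))
if __name__=='__main__': show()
E
python3 -m inch '0 0 0 0;0 0 0 0'; python3 fkm.py
```

```text
clock: 5.4
tool_pos: [0.4351, 0.0626, 0.72]
eef_rot: [-0.457, -0.507, 0.552, 0.48]
contact_force: [-0.1, 0.5, -0.1]
opening: 0.997
t 5.4 p [0.4351 0.0626 0.72  ] q [-0.23   0.265 -0.041  0.866  0.02   2.081  1.432]
 tilt 4.06 tilt-az -158.7 x-az 97.05 x [-0.123  0.992 -0.017] fkerr [-0.     -0.0004  0.0002] F [-0.1  0.5 -0.1] op 0.997
```

```bash
python3 -m inch '0 -20 0 0;0 -40 0 0;0 -60 0 0' >/dev/null; python3 fkm.py;  python3 -m inch '0 0 -40 0;0 0 -80 0'>/dev/null; python3 fkm.py
```

```text
t 5.7 p [0.4294 0.0607 0.7386] q [-0.496  0.256  0.422  0.845 -0.098  2.089  1.557]
 tilt 2.01 tilt-az -142.3 x-az 96.81 x [-0.119  0.993 -0.018] fkerr [-0.0001 -0.0004  0.0004] F [-0.3 -0.7 -0.4] op 0.997
t 5.9 p [0.503  0.0706 0.7207] q [-0.368  0.388  0.311  0.69  -0.118  2.089  1.559]
 tilt 1.0 tilt-az -124.8 x-az 97.13 x [-0.124  0.992 -0.013] fkerr [-0.0001 -0.0004  0.0004] F [ 0.6 -0.1  0.7] op 0.993
```

```bash
python3 -m inch '0 -50 0 0;0 -100 0 0;0 -150 0 0;0 -200 0 0;0 -250 0 0' >/dev/null; python3 fkm.py
```

```text
t 6.4 p [0.454  0.0725 0.7728] q [-0.631  0.297  0.733  0.72  -0.234  2.089  1.635]
 tilt 5.48 tilt-az -0.5 x-az 96.95 x [-0.121  0.993 -0.012] fkerr [-0.0001 -0.0004  0.0005] F [ 0.8  1.8 -1.2] op 0.999
```

```bash
for i in 1 2 3; do python3 -m inch '0 -50 0 0;0 -100 0 0;0 -150 0 0' >/dev/null; python3 fkm.py; done
```

```text
t 6.7 p [0.4264 0.069  0.7975] q [-0.575  0.213  0.497  0.717 -0.108  2.089  1.54 ]
 tilt 8.27 tilt-az 2.7 x-az 97.08 x [-0.123  0.992 -0.011] fkerr [ 0.0001 -0.0004  0.0004] F [0.8 0.3 0.2] op 0.999
t 7.0 p [0.4001 0.0649 0.8162] q [-0.715  0.159  0.633  0.735 -0.101  2.089  1.538]
 tilt 10.66 tilt-az 3.7 x-az 96.94 x [-0.121  0.993 -0.011] fkerr [ 0.0002 -0.0004  0.0004] F [-0.2 -0.6  0.7] op 1.0
t 7.3 p [0.3737 0.061  0.8339] q [-0.964  0.107  0.87   0.751 -0.088  2.089  1.535]
 tilt 13.16 tilt-az 4.7 x-az 96.95 x [-0.121  0.993 -0.009] fkerr [ 0.0002 -0.0003  0.0004] F [0.  0.2 0.1] op 1.001
```

```bash
for i in 1 2 ; do python3 -m inch '0 -48 -14 0' >/dev/null; python3 -m inch '0 -48 -14 0' >/dev/null;python3 -m inch '0 -48 -14 0' >/dev/null; python3 fkm.py; done
```

```text
t 7.6 p [0.3698 0.0602 0.869 ] q [-1.094  0.091  1.008  0.667 -0.09   2.089  1.536]
 tilt 19.13 tilt-az 6.0 x-az 97.02 x [-0.122  0.992 -0.006] fkerr [ 0.0004 -0.0003  0.0004] F [-0.4  0.6  0.4] op 0.997
t 7.9 p [0.359  0.0561 0.9064] q [-1.297  0.055  1.154  0.585 -0.039  2.089  1.51 ]
 tilt 25.47 tilt-az 6.7 x-az 96.94 x [-0.121  0.993 -0.002] fkerr [ 0.0005 -0.0003  0.0004] F [0.6 0.1 0.5] op 0.999
```

```bash
for i in 1 2 ; do python3 -m inch '0 -44 -22 0' >/dev/null; python3 -m inch '0 -44 -22 0' >/dev/null;python3 -m inch '0 -44 -22 0' >/dev/null; python3 fkm.py; done
```

```text
t 8.2 p [0.3564 0.0556 0.9431] q [-1.373  0.085  1.422  0.478 -0.191  2.089  1.582]
 tilt 31.78 tilt-az 7.5 x-az 97.39 x [-0.129  0.992  0.001] fkerr [ 0.0004 -0.0003  0.0006] F [-0.1 -0.8  0.2] op 1.0
t 8.5 p [0.3402 0.0849 0.9808] q [-1.505  0.077  1.509  0.372 -0.241  2.089  1.586]
 tilt 38.31 tilt-az 13.5 x-az 103.22 x [-0.229  0.973  0.003] fkerr [ 0.0005 -0.0002  0.0006] F [ 1.  -0.1  1.3] op 0.995
```

```bash
export OMP_NUM_THREADS=1; cat > sim.py <<'E'
from fkm import *
from scipy.optimize import least_squares
lo=np.array([-3.01,-.46,-1.47,.13,-1,.04,-2.66])-.0; hi=np.array([3.01,2.08,1.51,2.56,4.14,2.09,2.66])
def step(q,d,w=.2,reg=1e-3,spin=0):
    T,R=fk(q); Tt=T+R@(np.array(d)/1000); Rt=R@Ro.from_euler('y',np.radians(spin)).as_matrix()
    def f(x):
        t,r=fk(x); return np.concatenate([t-Tt,w*Ro.from_matrix(Rt.T@r).as_rotvec(),reg*(x-q)])
    return least_squares(f,np.clip(q,lo+1e-6,hi-1e-6),bounds=(lo,hi)).x
def desc(q):
    T,R=fk(q); v=R[:,1]; return T.round(4),'tilt',np.degrees(np.arccos(-v[2])).round(2),'az',np.degrees(np.arctan2(v[1],v[0])).round(1),'xaz',np.degrees(np.arctan2(R[1,0],R[0,0])).round(1),np.round(q,3)
if __name__=='__main__':
    q0=np.array([-1.373,.085,1.422,.478,-.191,2.089,1.582])
    for w in(.05,.1,.2,.3,.5,1):
        q=q0
        for i in range(3): q=step(q,[0,-44,-22],w)
        print(w,*desc(q))
E
timeout 200 python3 sim.py
```

```text
0.05 [0.3239 0.0499 1.0818] tilt 57.34 az 14.0 xaz 101.8 [-1.324  0.028  1.51   0.13  -0.417  2.009  1.532]
0.1 [0.324  0.0503 1.0727] tilt 55.39 az 8.0 xaz 97.7 [-1.745  0.03   1.51   0.13   0.07   2.046  1.515]
0.2 [0.327  0.0505 1.0472] tilt 50.15 az 8.0 xaz 97.7 [-1.259  0.067  1.408  0.154 -0.304  2.09   1.544]
0.3 [0.3321 0.0509 1.0223] tilt 45.54 az 7.9 xaz 97.6 [-1.514  0.053  1.51   0.249 -0.153  2.09   1.543]
0.5 [0.3415 0.0518 0.9886] tilt 39.53 az 7.8 xaz 97.5 [-1.581  0.049  1.51   0.356 -0.09   2.09   1.539]
1 [0.3472 0.0524 0.9589] tilt 34.34 az 7.6 xaz 97.4 [-1.59   0.05   1.51   0.447 -0.082  2.09   1.542]
```

```bash
export OMP_NUM_THREADS=1; cat > t3.py <<'E'
from sim import *
q0=np.array([-1.505,.077,1.509,.372,-.241,2.089,1.586])
print(*desc(q0))
for d in ([-50,0,0],[50,0,0],[-40,-30,0],[-40,0,-30],[40,0,-30],[-35,-30,-20],[35,-30,-20],[0,-44,-22],[0,50,0],[0,0,50],[-40,0,30]):
    q=q0
    for i in range(2): q=step(q,d,.5)
    print(d,*desc(q))
E
timeout 300 python3 t3.py
```

```text
[0.3408 0.085  0.9815] tilt 38.32 az 13.5 xaz 103.3 [-1.505  0.077  1.509  0.372 -0.241  2.089  1.586]
[-50, 0, 0] [ 0.3636 -0.0122  0.9788] tilt 38.48 az 13.5 xaz 103.3 [-0.105  0.073  0.282  0.327 -0.31   2.09   1.725]
[50, 0, 0] [0.3177 0.1819 0.9781] tilt 38.59 az 13.6 xaz 103.3 [-1.693  0.151  1.465  0.352 -0.141  2.09   1.406]
[-40, -30, 0] [3.301e-01 3.000e-04 9.949e-01] tilt 40.91 az 13.4 xaz 103.2 [-0.231  0.012  0.272  0.335 -0.208  2.09   1.67 ]
[-40, 0, -30] [0.401  0.0186 0.9882] tilt 40.52 az 13.3 xaz 103.2 [-0.222  0.148  0.398  0.211 -0.351  2.09   1.666]
[40, 0, -30] [0.3651 0.1706 0.9878] tilt 40.6 az 13.9 xaz 103.4 [-1.154  0.182  1.063  0.229 -0.247  2.09   1.441]
[-35, -30, -20] [0.3484 0.0166 1.0018] tilt 42.08 az 13.2 xaz 103.2 [-0.426  0.048  0.481  0.28  -0.239  2.09   1.649]
[35, -30, -20] [0.3175 0.1482 1.0012] tilt 42.16 az 14.0 xaz 103.5 [-1.716  0.113  1.51   0.301 -0.126  2.09   1.448]
[0, -44, -22] [0.3292 0.0808 1.0107] tilt 43.44 az 13.7 xaz 103.4 [-1.663  0.044  1.51   0.288 -0.106  2.09   1.543]
[0, 50, 0] [0.4143 0.1029 0.9236] tilt 36.54 az 13.5 xaz 103.3 [-1.82   0.017  1.51   0.68   0.031  1.825  1.503]
[0, 0, 50] [0.3391 0.083  0.9673] tilt 35.81 az 14.1 xaz 103.5 [-1.746  0.032  1.51   0.424 -0.037  2.09   1.528]
[-40, 0, 30] [ 0.342  -0.0058  0.9697] tilt 36.91 az 14.4 xaz 103.6 [-1.323  0.006  1.51   0.433 -0.304  2.09   1.754]
```

```bash
export OMP_NUM_THREADS=1; cat >> h.py <<'E'
I0=np.array([.5445,.0748,.0814]); YAW=.1564
def delta(pi,I=None,yaw=None):
    I=I0 if I is None else I; yaw=YAW if yaw is None else yaw
    s,p,R=st(); Rt=Rint(yaw); X=I+Rt@(np.array(pi)/1000)
    Rd=np.column_stack([Rt[:,1],-Rt[:,2],-Rt[:,0]])
    rv=Ro.from_matrix(R.T@Rd).as_rotvec(degrees=True)
    print('target',X.round(4),'shift(tool)mm',(R.T@(X-p)*1000).round(1),'rot err about tool xyz deg',rv.round(2),'cur intake mm',(Rt.T@(p-I)*1000).round(1))
E
python3 - <<'E'
from h import *
delta((-25,0,180))
E
```

```text
target [0.4113 0.0538 0.2032] shift(tool)mm [-49.  648.5 433.3] rot err about tool xyz deg [-1.69  3.19  2.83] cur intake mm [424.8  41.8 817.7]
```

```bash
export OMP_NUM_THREADS=1; cat > t3.py <<'E'
from sim import *
q=np.array([-1.505,.077,1.509,.372,-.241,2.089,1.586])
for i in range(16):
    q=step(q,np.array([-49,648.5,433])/16,.5,spin=3/16)
    if i%3==0 or i==15:print(*desc(q))
E
timeout 300 python3 t3.py
```

```text
[0.3591 0.0864 0.96  ] tilt 36.3 az 13.5 xaz 103.1 [-1.806  0.021  1.51   0.483  0.021  2.025  1.511]
[0.4149 0.0899 0.8807] tilt 30.34 az 13.8 xaz 102.7 [-1.768  0.016  1.51   0.783 -0.005  1.828  1.525]
[0.4595 0.09   0.7713] tilt 25.44 az 14.4 xaz 102.2 [-1.741  0.012  1.51   1.128 -0.02   1.569  1.543]
[0.4778 0.0852 0.6356] tilt 22.44 az 15.1 xaz 101.8 [-1.718  0.011  1.51   1.516 -0.034  1.234  1.566]
[0.4583 0.075  0.4913] tilt 21.9 az 15.3 xaz 101.3 [-1.841 -0.095  1.51   1.931  0.15   0.838  1.37 ]
[0.4296 0.0643 0.348 ] tilt 21.9 az 15.3 xaz 100.8 [-2.182 -0.442  1.51   2.3    0.96   0.706  0.45 ]
```

```bash
export OMP_NUM_THREADS=1; cat > t3.py <<'E'
from sim import *
q=np.array([-1.505,.077,1.509,.372,-.241,2.089,1.586])
for i in range(2): q=step(q,[-50,0,0],.5)
print(*desc(q))
T,R=fk(q)
d=R.T@(np.array([.4113,.0538,.2032])-T)*1000; print(d)
for i in range(16):
    q=step(q,d/16,.5,spin=3/16)
    if i%3==0 or i==15:print(*desc(q))
E
timeout 300 python3 t3.py
```

```text
[ 0.3636 -0.0122  0.9788] tilt 38.48 az 13.5 xaz 103.3 [-0.105  0.073  0.282  0.327 -0.31   2.09   1.725]
[ 50.7313299  645.63720974 434.54769613]
[ 0.3666 -0.008   0.9304] tilt 38.48 az 13.5 xaz 103.1 [-0.147 -0.078  0.142  0.746 -0.138  1.813  1.718]
[0.3754 0.0049 0.785 ] tilt 38.48 az 13.5 xaz 102.7 [-0.144 -0.248  0.062  1.398 -0.085  1.327  1.701]
[0.3842 0.0185 0.6397] tilt 38.48 az 13.5 xaz 102.2 [-0.146 -0.286  0.027  1.854 -0.084  0.907  1.69 ]
[0.3929 0.033  0.4944] tilt 38.48 az 13.5 xaz 101.8 [-0.167 -0.202  0.     2.242 -0.102  0.433  1.679]
[0.4057 0.0453 0.3759] tilt 35.65 az 14.4 xaz 101.6 [-1.488 -0.021  1.322  2.505 -1.     0.04   2.591]
[0.3794 0.0521 0.3387] tilt 29.86 az 16.0 xaz 101.3 [-0.38   0.074  0.15   2.526 -1.     0.04   2.514]
```

```bash
export OMP_NUM_THREADS=1; cat > t4.py <<'E'
from sim import *
from h import Rint,I0,YAW
Ri=Rint(YAW)
def ik(T,Rt,q0):
    def f(x):
        t,r=fk(x); return np.concatenate([t-T,.3*Ro.from_matrix(Rt.T@r).as_rotvec(),1e-4*(x-q0)])
    s=least_squares(f,np.clip(q0,lo+1e-3,hi-1e-3),bounds=(lo+.01,hi-.01)); return s.x,np.linalg.norm(f(s.x)[:6])
seeds=[np.array([-.14,.0,0,2.4,0,.3,1.7]),np.array([-.14,.1,0,2.4,2.5,.3,-1]),np.array([-1,.1,1,2.4,-.8,.2,2.4]),np.array([.9,.1,-1,2.4,.8,.2,1])]
if __name__=='__main__':
  for tau in (28,31,34,37,40):
    th=np.radians(40-tau)
    row=[]
    for xg in(-15,0,15):
      for (dx,dz) in((0,0),(16,0),(16,15),(16,35),(16,60)):
        n=np.array([np.sin(th),0,np.cos(th)])
        G=np.array([xg+dx,0,54+dz]); Tc=G-n*11
        yv=-Ri@n; xv=Ri[:,1]; Rt=np.column_stack([xv,yv,np.cross(xv,yv)])
        e=min(ik(I0+Ri@(Tc/1000),Rt,s)[1] for s in seeds)
        row.append(round(e*1000,1))
    print(tau,row)
E
timeout 500 python3 t4.py
```

```text
28 [np.float64(0.0), np.float64(0.0), np.float64(0.0), np.float64(0.0), np.float64(0.0), np.float64(0.0), np.float64(0.0), np.float64(0.0), np.float64(0.0), np.float64(0.0), np.float64(0.0), np.float64(0.0), np.float64(0.0), np.float64(0.0), np.float64(0.0)]
31 [np.float64(0.0), np.float64(0.0), np.float64(0.0), np.float64(0.0), np.float64(0.0), np.float64(0.0), np.float64(0.0), np.float64(0.0), np.float64(0.0), np.float64(0.0), np.float64(0.0), np.float64(0.0), np.float64(0.0), np.float64(0.0), np.float64(0.0)]
34 [np.float64(0.0), np.float64(0.0), np.float64(0.0), np.float64(1.3), np.float64(9.5), np.float64(0.0), np.float64(0.0), np.float64(0.0), np.float64(0.0), np.float64(0.0), np.float64(0.0), np.float64(0.0), np.float64(0.0), np.float64(0.0), np.float64(0.0)]
37 [np.float64(7.3), np.float64(0.0), np.float64(4.1), np.float64(11.9), np.float64(20.3), np.float64(0.0), np.float64(0.0), np.float64(0.0), np.float64(2.5), np.float64(10.7), np.float64(0.0), np.float64(0.0), np.float64(0.0), np.float64(0.0), np.float64(1.1)]
40 [np.float64(17.2), np.float64(7.7), np.float64(14.3), np.float64(22.3), np.float64(31.0), np.float64(8.3), np.float64(0.0), np.float64(5.1), np.float64(12.9), np.float64(21.4), np.float64(0.0), np.float64(0.0), np.float64(0.0), np.float64(3.4), np.float64(11.7)]
```

```bash
python3 -m inch '-50 0 0 0;-100 0 0 0' >/dev/null; python3 fkm.py
```

```text
t 8.7 p [0.3527 0.0457 0.9782] q [-1.147  0.068  1.314  0.376 -0.347  2.087  1.682]
 tilt 38.08 tilt-az 13.8 x-az 103.81 x [-0.239  0.971  0.   ] fkerr [ 0.0003 -0.0002  0.0007] F [ 0.3 -0.4 -0.4] op 1.001
```

```bash
python3 -m inch '0 20 0 0;0 40 0 0;0 60 0 0' >/dev/null; python3 fkm.py; python3 -c "
from h import *
delta((0,0,150))"
```

```text
t 9.0 p [0.3997 0.0476 0.9445] q [-1.609  0.014  1.51   0.588 -0.094  1.902  1.63 ]
 tilt 37.39 tilt-az 13.0 x-az 102.82 x [-0.222  0.975  0.003] fkerr [ 0.0007 -0.0002  0.0006] F [ 1.1 -0.   0.4] op 1.0
target [0.4493 0.0598 0.1963] shift(tool)mm [ -1.  625.4 413.8] rot err about tool xyz deg [-2.61  2.92  2.53] cur intake mm [442.   -4.3 755.9]
```

```bash
python3 -m inch '-30 0 0 0;-60 0 0 0;-90 0 0 0;-120 0 0 0' >/dev/null; python3 fkm.py
```

```text
t 9.4 p [ 0.427  -0.0662  0.9435] q [-2.002 -0.215  1.495  0.454  0.37   2.012  1.646]
 tilt 37.21 tilt-az 13.6 x-az 103.37 x [-0.231  0.973  0.003] fkerr [0.0012 0.0001 0.0003] F [-0.1 -0.6  1.2] op 0.998
```

```bash
export OMP_NUM_THREADS=1; cat > t5.py <<'E'
from sim import *
from t4 import ik,seeds,Ri,I0
for tau,xg,dz in((32,0,0),(32,0,100),(32,16,60)):
    th=np.radians(40-tau); n=np.array([np.sin(th),0,np.cos(th)]); Tc=np.array([xg,0,54+dz])-n*11
    yv=-Ri@n; xv=Ri[:,1]; Rt=np.column_stack([xv,yv,np.cross(xv,yv)])
    for s in seeds: q,e=ik(I0+Ri@(Tc/1000),Rt,s); print(tau,xg,dz,q.round(2),round(e*1000,1))
q0=np.array([-2.002,-.215,1.495,.454,.37,2.012,1.646])
for d in ([-50,0,0],[50,0,0],[0,50,0],[0,-50,0],[0,0,50],[0,0,-50],[35,0,-35],[35,35,0],[35,0,35],[-35,0,35],[-35,35,0]):
    q=q0
    for i in range(4): q=step(q,d,.5)
    print(d,*desc(q))
E
timeout 500 python3 t5.py
```

```text
32 0 0 [ 0.37  1.1  -1.17  2.47  2.14  1.2  -0.56] 0.0
32 0 0 [-0.07  0.85 -0.32  2.5   2.75  0.8  -1.27] 0.0
32 0 0 [-0.27  0.69  0.08  2.15 -0.99  0.05  2.49] 96.8
32 0 0 [ 0.39  1.14 -1.25  2.47  2.1   1.26 -0.51] 0.0
32 0 100 [ 0.47  0.95 -1.46  2.55  1.82  1.2  -0.49] 13.3
32 0 100 [ 0.47  0.95 -1.46  2.55  1.82  1.2  -0.49] 13.3
32 0 100 [-0.33  0.46  0.12  2.33 -0.99  0.05  2.49] 82.2
32 0 100 [ 0.47  0.95 -1.46  2.55  1.82  1.2  -0.49] 13.3
32 16 60 [ 0.38  0.92 -1.2   2.52  2.04  1.08 -0.59] 0.0
32 16 60 [-0.07  0.69 -0.33  2.55  2.71  0.68 -1.27] 0.0
32 16 60 [-0.3   0.55  0.11  2.25 -0.99  0.05  2.49] 81.9
32 16 60 [ 0.41  0.97 -1.3   2.52  1.99  1.16 -0.54] 0.0
[-50, 0, 0] [ 0.467  -0.252   0.9142] tilt 39.36 az 12.2 xaz 102.9 [-2.074 -0.42   1.51   0.212  0.638  2.09   1.951]
[50, 0, 0] [0.3817 0.1286 0.9444] tilt 37.2 az 13.7 xaz 103.4 [-1.76  -0.004  1.177  0.588  0.222  1.926  1.368]
[0, 50, 0] [ 0.5457 -0.0374  0.7844] tilt 37.2 az 13.7 xaz 103.4 [-1.79  -0.273  1.377  1.139  0.327  1.389  1.527]
[0, -50, 0] [ 0.2981 -0.0808  1.004 ] tilt 44.05 az 11.4 xaz 102.4 [-0.
[... 160 characters left out ...]
3]
[0, 0, -50] [ 0.5439 -0.0211  0.9676] tilt 44.79 az 11.7 xaz 102.6 [-2.718 -0.365  0.999  0.13   1.59   2.055  1.684]
[35, 0, -35] [0.4885 0.0948 0.9721] tilt 42.06 az 13.5 xaz 103.4 [-2.995 -0.278  1.51   0.187  1.22   2.09   1.481]
[35, 35, 0] [0.4779 0.0902 0.8327] tilt 37.2 az 13.7 xaz 103.4 [-1.586 -0.133  1.012  1.077  0.294  1.501  1.339]
[35, 0, 35] [0.2871 0.0445 0.8595] tilt 37.2 az 13.7 xaz 103.4 [-1.212 -0.37   0.151  1.158  0.53   1.826  1.022]
[-35, 0, 35] [ 0.3522 -0.2278  0.8586] tilt 37.2 az 13.7 xaz 103.4 [-1.185 -0.418  0.95   0.904  0.297  1.798  1.813]
[-35, 35, 0] [ 0.543  -0.1821  0.8317] tilt 37.2 az 13.7 xaz 103.4 [-1.899 -0.409  1.497  0.781  0.424  1.671  1.739]
```

```bash
export OMP_NUM_THREADS=1; cat > t6.py <<'E'
from sim import *
import time
t0=time.time()
q0=np.array([-1.609,.014,1.51,.588,-.094,1.902,1.63])
for reg in (1e-2,1e-3,3e-2):
    q=q0
    for i in range(4): q=step(q,[-30,0,0],.5,reg)
    print('real [-2.002 -0.215  1.495  0.454  0.37   2.012  1.646]',*desc(q))
q0=np.array([-1.147,.068,1.314,.376,-.347,2.087,1.682])
for reg in (1e-2,1e-3,3e-2):
    q=q0
    for i in range(3): q=step(q,[0,20,0],.5,reg)
    print('real [-1.609  0.014  1.51   0.588 -0.094  1.902  1.63 ]',*desc(q))
print(time.time()-t0)
E
timeout 500 python3 t6.py
```

```text
real [-2.002 -0.215  1.495  0.454  0.37   2.012  1.646] [ 0.4256 -0.0692  0.9429] tilt 37.56 az 13.0 xaz 102.8 [-1.928 -0.198  1.51   0.487  0.299  1.98   1.659]
real [-2.002 -0.215  1.495  0.454  0.37   2.012  1.646] [ 0.4269 -0.0693  0.9449] tilt 37.4 az 13.0 xaz 102.8 [-1.989 -0.21   1.51   0.454  0.354  2.008  1.65 ]
real [-2.002 -0.215  1.495  0.454  0.37   2.012  1.646] [ 0.4212 -0.0685  0.9368] tilt 38.08 az 12.9 xaz 102.8 [-1.734 -0.156  1.51   0.576  0.13   1.902  1.707]
real [-1.609  0.014  1.51   0.588 -0.094  1.902  1.63 ] [0.3965 0.0545 0.9449] tilt 37.05 az 14.1 xaz 103.9 [-1.583  0.025  1.51   0.583 -0.131  1.913  1.647]
real [-1.609  0.014  1.51   0.588 -0.094  1.902  1.63 ] [0.3891 0.0546 0.9317] tilt 38.08 az 13.8 xaz 103.8 [-1.236 -0.104  0.687  0.719  0.252  1.844  1.434]
real [-1.609  0.014  1.51   0.588 -0.094  1.902  1.63 ] [0.3964 0.0535 0.9474] tilt 36.93 az 14.2 xaz 104.0 [-1.337  0.056  1.38   0.558 -0.233  1.933  1.684]
1.0865485668182373
```

```bash
export OMP_NUM_THREADS=1; cat > sim2.py <<'E'
from sim import *
VL=.07*np.array([2.57,2.57,3.14,3.14,3.14,3.14,3.14])
def call(q,target,spin=0,w=.5,reg=1e-2,maxrow=10,Rt=None):
    """one or more rows to a world TCP target with orientation from call start"""
    T0,R0=fk(q); Rt=R0@Ro.from_euler('y',np.radians(spin)).as_matrix()
    n=0; path=[q]
    while n<maxrow:
        T,R=fk(q); d=target-T; L=np.linalg.norm(d); rv=Ro.from_matrix(R.T@Rt).as_rotvec(); a=np.linalg.norm(rv)
        if L<.001 and a<.01: break
        f=min(1,.05/max(L,1e-9)); Tt=T+d*f; g=min(1,.15/max(a,1e-9)); Rr=R@Ro.from_rotvec(rv*g).as_matrix()
        def F(x):
            t,r=fk(x); return np.concatenate([t-Tt,w*Ro.from_matrix(Rr.T@r).as_rotvec(),reg*(x-q)])
        qn=least_squares(F,np.clip(q,lo+1e-6,hi-1e-6),bounds=(lo,hi),max_nfev=15).x
        dq=qn-q; s=min(1,1/np.max(np.abs(dq)/VL)); q=q+s*dq; n+=1; path.append(q)
        if np.max(np.abs(dq))<.002: break
    return q,n,path
E
cat > srch.py <<'E'
import sys
from sim2 import *
rng=np.random.default_rng(int(sys.argv[1]))
q0=np.array([-2.002,-.215,1.495,.454,.37,2.012,1.646])
F=np.array([.479,.064,.16]); best=[]
import time; t0=time.time()
while time.time()-t0<420:
    W=[rng.uniform([.2,-.45,.25],[.6,.35,.9]) for _ in range(rng.integers(1,4))]
    if any(w[0]>.42 and w[1]>-.12 and w[2]<.45 for w in W): continue
    q=q0;n=0
    for w in W: q,k,_=call(q,w,maxrow=10); n+=k
    for _ in range(2): q,k,_=call(q,F,maxrow=10); n+=k
    T,R=fk(q); v=R[:,1]; tilt=np.degrees(np.arccos(-v[2])); az=np.degrees(np.arctan2(v[1],v[0])); e=np.linalg.norm(T-F)
    sc=e*1000+abs(az-9)*1+max(0,29-tilt)*4+n*.3
    best.append((sc,e,tilt,az,n,[w.round(3).tolist() for w in W],q.round(2).tolist()))
best.sort(key=lambda b:b[0])
for b in best[:4]: print(*b)
E
nproc; for i in 1 2 3 4 5 6; do timeout 500 python3 srch.py $i > s$i.txt & done; wait; cat s?.txt | sort -n | head -12
```

```text
1
this script no longer has the robot
9.091637312098323 6.61094574796892e-06 29.235700401595256 9.985026366350354 27 [[0.267, -0.113, 0.424], [0.369, 0.044, 0.424]] [0.45, 1.02, -1.37, 2.51, 1.91, 1.19, -0.36]
11.110058754428337 4.708262577516909e-05 28.711065131876904 7.192763343839218 27 [[0.538, 0.308, 0.605]] [0.16, 0.76, -0.75, 2.52, 2.26, 0.77, -0.75]
11.29099982008053 2.1359298802068615e-05 29.238858845131045 8.230359478721537 35 [[0.294, -0.315, 0.854], [0.444, 0.208, 0.762]] [0.21, 0.78, -0.83, 2.53, 2.23, 0.82, -0.71]
11.54623886581363 9.089527438845346e-06 31.575015775396583 10.337149338374784 34 [[0.241, 0.216, 0.79], [0.247, 0.076, 0.519]] [0.41, 1.0, -1.29, 2.55, 2.01, 1.18, -0.48]
11.820870982613458 5.627900468073352e-05 28.324502046409364 9.062600163570181 30 [[0.338, -0.306, 0.413], [0.28, 0.057, 0.471]] [0.41, 0.95, -1.25, 2.5, 1.94, 1.08, -0.39]
12.649774445940489 0.00015145278357039146 29.57742898420376 8.201678337629902 39 [[0.21, -0.317, 0.763], [0.322, -0.26, 0.842], [0.488, 0.236, 0.759]] [0.19, 0.78, -0.8, 2.53, 2.26, 0.82, -0.75]
12.853606894829236 0.0009899
[... 277 characters left out ...]
, 0.84, -0.98, 2.53, 2.1, 0.98, -0.62]
13.047041690372223 1.630277732415016e-05 30.859732267182743 4.369261086951927 28 [[0.348, -0.189, 0.716], [0.328, 0.105, 0.6]] [0.25, 0.86, -1.01, 2.55, 2.11, 1.01, -0.62]
13.17730165246341 0.0026953395455200104 32.190040789760886 7.518037893056601 30 [[0.505, 0.239, 0.732], [0.463, 0.314, 0.681]] [0.32, 0.91, -1.11, 2.56, 2.11, 1.08, -0.62]
13.452860143475709 4.2793915119415835e-05 29.310123832026946 4.8899337716437055 31 [[0.308, 0.033, 0.677], [0.255, 0.069, 0.657]] [0.26, 0.83, -0.98, 2.52, 2.09, 0.94, -0.61]Exception ignored in: <_io.TextIOWrapper mode='rw' encoding='UTF-8'>
Traceback (most recent call last):
BrokenPipeError: [Errno 32] Broken pipe
```

```bash
export OMP_NUM_THREADS=1; sed -i 's/^from h import st$//; s/^def show():/def show():\n    from h import st/' fkm.py; python3 fkm.py
cat > go.py <<'E'
import sys
from sim2 import *
from h import st
s,p,R=st(); 
t=np.array([float(v) for v in sys.argv[1].split(',')]); print('shift',(R.T@(t-p)*1000).round(0))
q,n,path=call(np.array(s['q']),t,maxrow=int(sys.argv[2]) if len(sys.argv)>2 else 10, spin=float(sys.argv[3]) if len(sys.argv)>3 else 0); print('pred',n,*desc(q))
E
python3 go.py .241,.216,.79
```

```text
t 9.4 p [ 0.427  -0.0662  0.9435] q [-2.002 -0.215  1.495  0.454  0.37   2.012  1.646]
 tilt 37.21 tilt-az 13.6 x-az 103.37 x [-0.231  0.973  0.003] fkerr [0.0012 0.0001 0.0003] F [-0.1 -0.6  1.2] op 0.998
shift [317.  53. 185.]
pred 10 [0.241 0.216 0.79 ] tilt 37.21 az 13.6 xaz 103.4 [-1.374 -0.241 -0.081  1.365  0.593  1.73   0.531]
```

```bash
export OMP_NUM_THREADS=1; python3 -m inch '45 8 26 0;90 16 52 0;135 24 78 0;180 32 104 0;225 40 130 0;270 48 156 0;317 53 185 0;317 53 185 0' >/dev/null; python3 fkm.py; python3 go.py .247,.076,.519
```

```text
t 10.2 p [0.3067 0.1108 0.8495] q [-1.021 -0.27   0.064  1.176  0.435  1.699  1.024]
 tilt 37.43 tilt-az 13.3 x-az 103.27 x [-0.23   0.973 -0.   ] fkerr [0.0013 0.0002 0.0002] F [ 0.6 -0.2 -0.2] op 1.0
shift [-20. 222. 253.]
pred 9 [0.2607 0.0836 0.5152] tilt 36.72 az 12.7 xaz 103.1 [-0.434 -0.46  -0.2    2.271  0.234  0.742  1.035]
```

```bash
export OMP_NUM_THREADS=1; cat > t7.py <<'E'
from sim2 import *
q0=np.array([-1.021,-.27,.064,1.176,.435,1.699,1.024]); F=np.array([.479,.064,.16])
for W in ([[.247,.076,.519]],[[.3,.03,.55]],[[.27,.15,.55]],[[.32,-.05,.5]],[[.3,.1,.6]],[[.3,-.1,.6]],[[.275,.056,.65],[.33,.06,.45]],[[.26,0,.5]],[[.3,.0,.42]],[]):
    q=q0;n=0
    for w in W+[F,F]: q,k,p=call(q,np.array(w)); n+=k
    print(W,n,*desc(q))
E
timeout 300 python3 t7.py
```

```text
[[0.247, 0.076, 0.519]] 23 [0.479 0.064 0.16 ] tilt 31.58 az 9.0 xaz 103.8 [ 0.394  0.988 -1.281  2.555  2.009  1.184 -0.49 ]
[[0.3, 0.03, 0.55]] 21 [0.479  0.064  0.1601] tilt 26.16 az -4.8 xaz 104.1 [ 0.145  0.765 -0.842  2.459  1.966  0.832 -0.492]
[[0.27, 0.15, 0.55]] 24 [0.4967 0.066  0.1643] tilt 35.53 az 9.3 xaz 103.2 [ 0.44   1.125 -1.47   2.56   1.986  1.406 -0.42 ]
[[0.32, -0.05, 0.5]] 29 [0.4231 0.0587 0.3226] tilt 34.02 az 13.3 xaz 103.4 [-2.221 -0.46   1.51   2.56   1.645  0.647 -0.216]
[[0.3, 0.1, 0.6]] 23 [0.4997 0.0669 0.1649] tilt 36.11 az 7.2 xaz 102.4 [ 0.417  1.13  -1.47   2.56   1.979  1.445 -0.437]
[[0.3, -0.1, 0.6]] 28 [0.3933 0.0454 0.3653] tilt 34.11 az 14.7 xaz 103.7 [-1.672 -0.023  1.51   2.529 -1.     0.04   2.64 ]
[[0.275, 0.056, 0.65], [0.33, 0.06, 0.45]] 28 [0.479 0.064 0.16 ] tilt 29.61 az 9.7 xaz 104.5 [ 0.422  0.986 -1.304  2.521  1.953  1.146 -0.409]
[[0.26, 0, 0.5]] 30 [0.5288 0.0558 0.2699] tilt 26.59 az 18.2 xaz 104.6 [-0.084  0.424 -0.091  2.238 -1.     0.04   2.652]
[[0.3, 0.0, 0.42]] 28 [0.4258 0.0591 0.3244] tilt 34.6 az 13.2 xaz 103.3 [-2.222 -0.46   1.51   2.56   1.661  0.651 -0.231]
[] 20 [0.494  0.0632 0.1811] tilt 35.81 az 11.9 xaz 103.8 [ 0.469  1.022 -1.397  2.559  2.025  1.251 -0.448]
```

First waypoint choice gives az 9°, tilt 31.6°: go.

```bash
export OMP_NUM_THREADS=1; python3 -m inch '-2 33 38 0;-5 66 76 0;-8 99 114 0;-11 132 152 0;-14 165 190 0;-17 198 228 0;-20 222 253 0;-20 222 253 0' >/dev/null; python3 fkm.py; python3 go.py .479,.064,.16; python3 go.py .479,.064,.16 20
```

```text
t 11.0 p [0.2616 0.0813 0.513 ] q [-0.4   -0.457 -0.202  2.275  0.212  0.727  1.074]
 tilt 36.68 tilt-az 12.6 x-az 102.94 x [-0.224  0.975 -0.005] fkerr [ 0.001  -0.0002  0.0003] F [ 0.8 -0.2  0.4] op 1.0
shift [-64. 408.  44.]
pred 10 [0.4084 0.0451 0.2943] tilt 31.88 az 9.7 xaz 103.6 [ 0.667  0.475 -1.397  2.558  1.725  0.684 -0.312]
shift [-64. 408.  44.]
pred 15 [0.4957 0.0653 0.164 ] tilt 35.52 az 12.9 xaz 103.0 [ 0.479  1.126 -1.47   2.56   2.013  1.354 -0.422]
```

```bash
export OMP_NUM_THREADS=1; python3 -m inch '-8 50 5 0;-16 100 11 0;-23 150 16 0;-31 200 21 0;-39 250 27 0;-47 300 32 0;-55 350 38 0;-64 408 44 0;-64 408 44 0' >/dev/null; python3 fkm.py; python3 go.py .479,.064,.16
```

```text
t 11.9 p [0.3787 0.049  0.3407] q [ 0.547  0.137 -1.05   2.549  1.682  0.328 -0.244]
 tilt 33.54 tilt-az 4.7 x-az 102.5 x [-0.216  0.972 -0.089] fkerr [ 0.0006 -0.0016 -0.0002] F [ 0.4 -1.1 -1.7] op 1.0
shift [  9. 206.  14.]
pred 8 [0.4844 0.0649 0.1614] tilt 33.15 az 4.7 xaz 102.5 [ 0.395  1.108 -1.47   2.56   1.904  1.431 -0.437]
```

```bash
python3 - <<'E'
from h import *
d=r.snapshot("wrist"); cv2.imwrite("pics/b_wrist.png",d["frame"][:,:,::-1]); np.savez("b.npz",**{k:d[k] for k in("R","t","intrinsics")})
for m in ['screw_left','screw_right','cover_handle','cover_center','keyhole_left','keyhole_right','overhang_edge']:
    l=r.tip_of("wrist",m)
    print(m,[(np.round(x["centre"],1).tolist(),round(x["p"],2)) for x in l[:2]], 'pred uv',projw(d,I0+Rint(YAW)@(np.array(P[m])/1000)).round(1))
E
```

```text
screw_left [([191.4, 353.5], 0.97)] pred uv [356.6 192.9]
screw_right [([185.2, 280.1], 0.77), ([81.7, 427.0], 0.54)] pred uv [282.1 184.8]
cover_handle [([160.5, 313.6], 0.94), ([164.8, 162.5], 0.57)] pred uv [322.1 164.1]
cover_center [([164.4, 323.9], 0.72)] pred uv [322.1 163.6]
keyhole_left [([180.4, 353.1], 0.77), ([158.8, 139.6], 0.59)] pred uv [357.3 181.4]
keyhole_right [([171.0, 284.2], 0.59)] pred uv [283.9 173.4]
overhang_edge [] pred uv [313.3 246.3]
```

View pics/b_wrist.png

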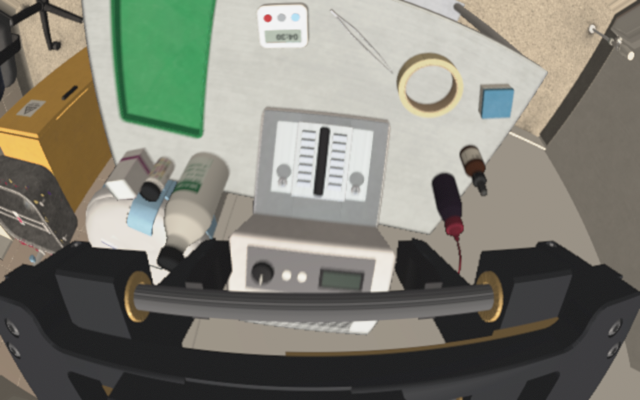

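```bash
python3 - <<'E'
import cv2
a=cv2.imread('pics/b_wrist.png')[95:225,245:400]; cv2.imwrite('pics/b_crop.png',cv2.resize(a,None,fx=4.6,fy=4.6,interpolation=cv2.INTER_CUBIC))
a=cv2.imread('pics/a_top.png')[165:235,255:360]; cv2.imwrite('pics/t_crop.png',cv2.resize(a,None,fx=7,fy=7,interpolation=cv2.INTER_CUBIC))
E
```

```text
(no output)
```

View pics/b_crop.png

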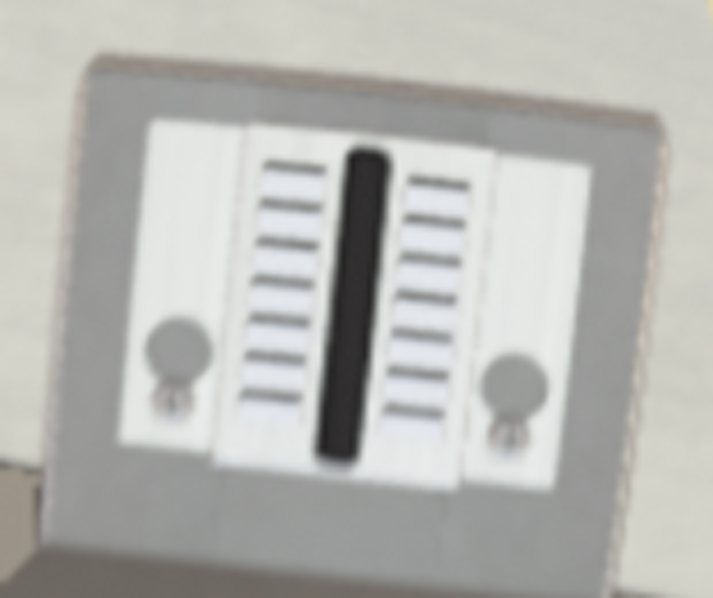

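View pics/t_crop.png

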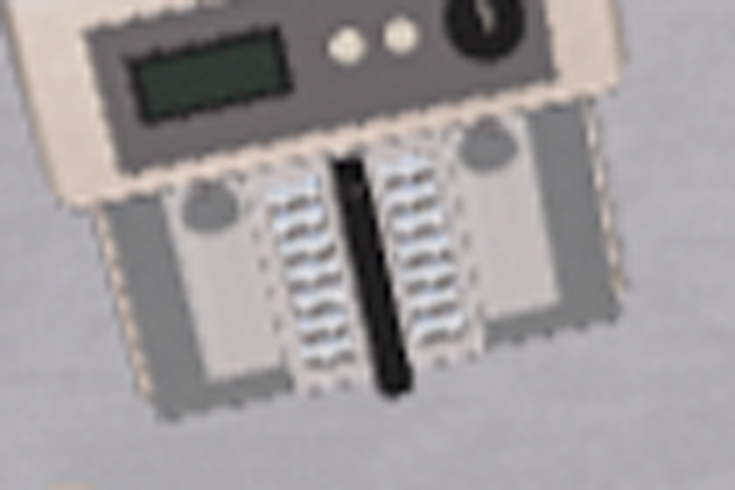

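```bash
cat > fit.py <<'E'
from h import *
b=dict(np.load('b.npz')); T=r.snapshot('top')
W=[((16,-54,2),(283.7,171.1)),((16,54,2),(357.0,179.3)),((-51,0,60),(325,127.2)),((41,0,60),(318.3,195.7)),((-57,-70,4),(277.6,120.9)),((-57,70,4),(373.7,131.1)),((47,-70,4),(270.7,191.3)),((47,70,4),(365.7,202)),((32,-54,10.5),(282.4,183)),((32,54,10.5),(355.7,190))]
V=[((16,54,2),(285,194.6)),((16,-54,2),(324.9,186)),((-51,0,60),(311.4,221.1)),((-57,70,4),(284.7,219.3)),((-57,-70,4),(335.3,207.9))]
def f(p,w=1,v=1):
    X=lambda m:p[:3]+Rint(p[3])@(np.array(m)/1000)
    return np.concatenate([w*(projw(b,X(m))-u) for m,u in W]+[v*(proj(T,X(m))-u) for m,u in V])
for w,v in((1,1),(1,0),(0,1)):
    s=least_squares(f,[.54,.07,.08,.15],args=(w,v),loss='soft_l1'); print(w,v,s.x.round(4),np.degrees(s.x[3]).round(2)); 
    e=f(s.x).reshape(-1,2); print(e.round(1).tolist())
E
python3 fit.py
```

```text
1 1 [0.5451 0.074  0.0765 0.1598] 9.16
[[0.2, 0.3], [-0.3, -0.1], [0.3, -1.0], [-0.4, 1.7], [0.2, 0.4], [-0.7, 0.2], [0.5, -0.1], [-0.8, -0.8], [-0.3, -0.3], [0.3, 0.5], [-0.2, 0.2], [-0.8, -0.0], [0.3, 1.1], [0.2, -0.0], [-0.9, 0.1]]
1 0 [0.5439 0.074  0.0777 0.1604] 9.19
[[0.1, 0.3], [-0.1, -0.2], [0.4, -1.2], [-0.4, 1.7], [0.2, 0.2], [-0.4, -0.0], [0.4, -0.0], [-0.5, -0.8], [-0.3, -0.3], [0.5, 0.6], [-0.2, 0.5], [-0.8, 0.3], [0.4, 1.5], [0.2, 0.4], [-0.9, 0.5]]
0 1 [0.544  0.0728 0.0852 0.1523] 8.73
[[-1.5, 3.5], [-1.0, 3.6], [-0.4, 2.1], [-1.7, 6.0], [-1.3, 2.7], [-0.7, 3.2], [-1.5, 3.3], [-1.5, 3.2], [-2.1, 3.1], [-0.4, 4.5], [-0.0, -0.3], [-0.2, -0.3], [0.5, 1.0], [0.2, -0.3], [-0.5, 0.1]]
```

```bash
export OMP_NUM_THREADS=1; sed -i 's/^I0=.*/I0=np.array([.5450,.0740,.0767]); YAW=.160/' h.py
cat > srch2.py <<'E'
import time
from sim2 import *
S=np.radians(40); Rint=Ro.from_euler('z',.160).as_matrix()@np.array([[np.cos(S),0,-np.sin(S)],[0,1,0],[np.sin(S),0,np.cos(S)]]); I0=np.array([.545,.074,.0767])
def al(q):
    T,R=fk(q); L=Rint.T@R; return (Rint.T@(T-I0)*1000).round(1),'roll',np.degrees(np.arcsin(L[1,1])).round(2),'lean',np.degrees(np.arctan2(-L[0,1],-L[2,1])).round(2),'spin',np.degrees(np.arctan2(L[0,0],L[1,0])).round(2)
if __name__=='__main__':
  q0=np.array([.547,.137,-1.05,2.549,1.682,.328,-.244]); print(al(q0))
  F=I0+Rint@[.0,0,.105]; rng=np.random.default_rng(3); best=[];t0=time.time()
  print('F',F)
  while time.time()-t0<200:
    W=[fk(q0)[0]+rng.uniform([-.12,-.2,-.1],[.12,.2,.15])]
    q=q0;n=0
    for w in W: q,k,_=call(q,w,maxrow=6); n+=k
    for _ in range(2): q,k,_=call(q,F); n+=k
    a=al(q); e=np.linalg.norm(fk(q)[0]-F)*1000
    best.append((e+3*abs(a[2])+2*max(0,abs(a[4]-7)-2)+.3*n,n,[w.round(3).tolist() for w in W],e,a,q.round(2)))
  best.sort(key=lambda b:b[0])
  for b in best[:6]: print(*b)
E
timeout 400 python3 srch2.py
```

```text
(array([ 40.5,  -0. , 309.9]), 'roll', np.float64(-2.43), 'lean', np.float64(6.59), 'spin', np.float64(-5.82))
F [0.47836937 0.06324718 0.15713467]
7.04472356384807 12 [[0.337, -0.098, 0.275]] 0.11472356384807067 (array([ 1.00e-01, -1.00e-01,  1.05e+02]), 'roll', np.float64(-1.11), 'lean', np.float64(8.7), 'spin', np.float64(-5.62)) [ 0.41  1.06 -1.4   2.55  1.93  1.31 -0.44]
7.230356431719871 11 [[0.367, -0.07, 0.252]] 0.04035643171987161 (array([  0.,  -0., 105.]), 'roll', np.float64(-1.19), 'lean', np.float64(9.16), 'spin', np.float64(-5.61)) [ 0.41  1.05 -1.38  2.55  1.93  1.29 -0.43]
7.296867887148828 12 [[0.359, -0.128, 0.247]] 0.21686788714882815 (array([  0.2,  -0. , 104.9]), 'roll', np.float64(-1.16), 'lean', np.float64(8.26), 'spin', np.float64(-5.63)) [ 0.41  1.08 -1.43  2.56  1.92  1.35 -0.43]
7.616198513497049 11 [[0.362, -0.073, 0.27]] 0.11619851349705017 (array([ 1.00e-01, -1.00e-01,  1.05e+02]), 'roll', np.float64(-1.4), 'lean', np.float64(8.71), 'spin', np.float64(-5.66)) [ 0.4   1.06 -1.39  2.55  1.93  1.31 -0.44]
7.900333634336999 9 [[0.379, -0.033, 0.26]] 0.09033363433699877 (array([ 1.00e-01, -0.00e+00,  1.05e+02]), 'roll', np.float64(-1.65), 'lean', np.float64(9.08), 'spin', np.float64(-5.68)) [ 0.39  1.04 -1.36  2.55  1.93  1.28 -0.45]
7.920968383053662 13 [[0.28, -0.07, 0.245]] 0.030968383053662354 (array([  0.,  -0., 105.]), 'roll', np.float64(-1.09), 'lean', np.float64(9.36), 'spin', np.float64(-5.59)) [ 0.41  1.04 -1.36  2.54  1.93  1.26 -0.44]
```

```bash
export OMP_NUM_THREADS=1; python3 go.py .367,-.07,.252 6
```

```text
shift [-105.   63.   85.]
pred 6 [ 0.3954 -0.0824  0.2767] tilt 30.85 az 6.6 xaz 103.2 [ 1.124  0.589 -1.47   2.56   1.77   0.612  0.055]
```

```bash
export OMP_NUM_THREADS=1; python3 -m inch '-35 21 28 0;-70 42 56 0;-105 63 85 0;-105 63 85 0;-105 63 85 0' >/dev/null; python3 fkm.py; python3 go.py .4784,.0632,.1571
```

```text
t 12.85 p [ 0.3975 -0.0866  0.2755] q [ 1.128  0.601 -1.467  2.56   1.785  0.624  0.049]
 tilt 31.09 tilt-az 6.0 x-az 102.76 x [-0.22   0.973 -0.07 ] fkerr [ 0.0001 -0.0011 -0.0009] F [-1.1  0.5  0.8] op 0.999
shift [136. 151. -40.]
pred 5 [0.4784 0.0632 0.1571] tilt 31.09 az 6.0 xaz 102.8 [ 0.4    1.054 -1.388  2.549  1.923  1.307 -0.447]
```

```bash
export OMP_NUM_THREADS=1; python3 -m inch '27 30 -8 1.2;54 60 -16 2.4;82 90 -24 3.6;109 120 -32 4.8;136 151 -40 5.6;136 151 -40 5.6' 0 >/dev/null; python3 fkm.py; python3 - <<'E'
from h import *
d=r.snapshot("wrist"); cv2.imwrite("pics/c_wrist.png",d["frame"][:,:,::-1]); np.savez("c.npz",**{k:d[k] for k in("R","t","intrinsics")})
delta((0,0,43))
E
```

```text
t 13.45 p [0.4788 0.0727 0.1568] q [ 0.391  1.08  -1.42   2.544  1.909  1.341 -0.529]
 tilt 31.08 tilt-az 6.9 x-az 98.69 x [-0.151  0.988 -0.019] fkerr [ 0.0003 -0.0009 -0.0011] F [1.2 0.2 0.2] op 0.503
target [0.5177 0.0696 0.1096] shift(tool)mm [-5.  61.6 -8.1] rot err about tool xyz deg [-8.88  0.24 -1.33] cur intake mm [  1.5   6.5 105. ]
```

View pics/c_wrist.png

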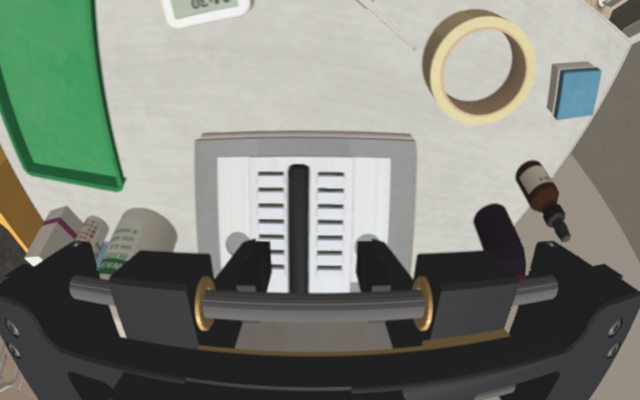

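```bash
python3 - <<'E'
from h import *
d=dict(np.load('c.npz'))
a=cv2.imread('pics/c_wrist.png')[125:260,190:425]; cv2.imwrite('pics/c_crop.png',cv2.resize(a,None,fx=3.4,fy=3.4,interpolation=cv2.INTER_CUBIC))
for m in((-51,0,60),(-57,-70,4),(-57,70,4),(16,-54,2),(16,54,2)): print(m,projw(d,I0+Rint(YAW)@(np.array(m)/1000)).round(1))
E
```

```text
(-51, 0, 60) [300.2 162.2]
(-57, -70, 4) [220.2 156.6]
(-57, 70, 4) [391.2 157.1]
(16, -54, 2) [241.  243.1]
(16, 54, 2) [369.1 244.8]
```

View pics/c_crop.png

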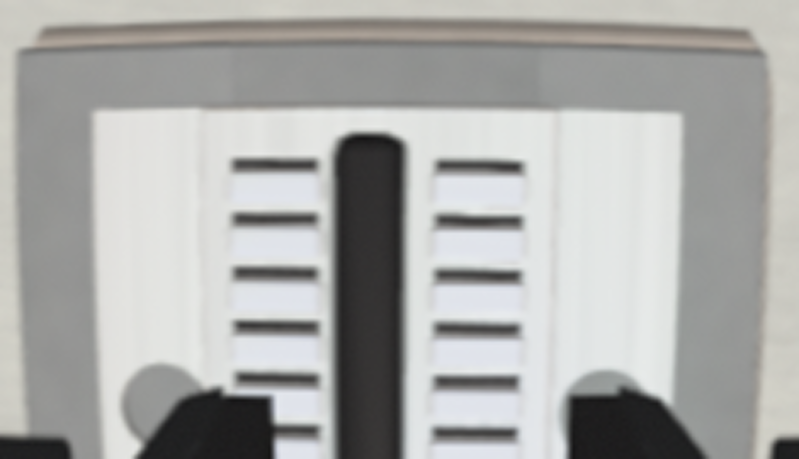

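```bash
export OMP_NUM_THREADS=1; python3 -m inch '-6.5 20 -4 0.2;-6.5 40 -8 0.2;-6.5 58 -8 0.2;-6.5 58 -8 0.2' 0 20 >/dev/null; python3 fkm.py; python3 - <<'E'
from h import *
d=r.snapshot("wrist"); cv2.imwrite("pics/d_wrist.png",d["frame"][:,:,::-1]); 
delta((0,0,46))
E
```

```text
t 13.9 p [0.5169 0.0624 0.1139] q [ 0.425  1.193 -1.342  2.461  2.028  1.351 -0.436]
 tilt 31.26 tilt-az 5.9 x-az 97.91 x [-0.138  0.99  -0.022] fkerr [ 0.     -0.0009 -0.0012] F [-1.  -0.  -0.2] op 0.5
target [0.5158 0.0693 0.1119] shift(tool)mm [6.5 2.4 1.3] rot err about tool xyz deg [-8.72 -0.27 -1.66] cur intake mm [ 1.6 -6.4 48.4]
```

View pics/d_wrist.png

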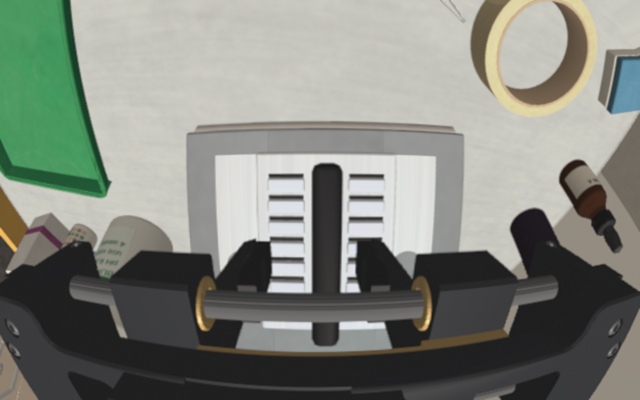

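```bash
export OMP_NUM_THREADS=1; python3 -m inch '6.5 2 0 0;6.5 2 0 0' 0 20 >/dev/null; python3 fkm.py; python3 - <<'E'
from h import *
d=r.snapshot("wrist"); cv2.imwrite("pics/e_wrist.png",cv2.resize(d["frame"][120:300,180:460,::-1],None,fx=2.5,fy=2.5)); 
delta((0,0,46))
E
```

```text
t 14.15 p [0.5169 0.0719 0.1138] q [ 0.404  1.198 -1.345  2.46   2.028  1.362 -0.45 ]
 tilt 31.44 tilt-az 6.4 x-az 98.15 x [-0.142  0.99  -0.018] fkerr [ 0.0001 -0.0009 -0.0012] F [ 1.3 -0.1  0.3] op 0.501
target [0.5158 0.0693 0.1119] shift(tool)mm [-2.2  0.8  2. ] rot err about tool xyz deg [-8.6  -0.21 -1.45] cur intake mm [ 2.1  2.2 46.4]
```

View pics/e_wrist.png

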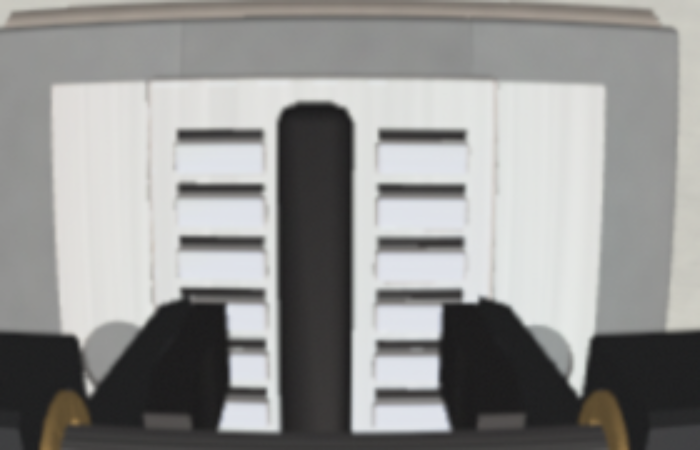

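```bash
export OMP_NUM_THREADS=1; python3 -m inch '-3.7 1 0 0;-3.7 1 0 0;-3.7 1 0 0' 0 20 >/dev/null; python3 fkm.py; python3 - <<'E'
from h import *
d=r.snapshot("wrist"); cv2.imwrite("pics/f_wrist.png",cv2.resize(d["frame"][120:300,180:460,::-1],None,fx=2.5,fy=2.5)); 
delta((0,0,46))
E
```

```text
t 14.5 p [0.5178 0.0672 0.1118] q [ 0.415  1.201 -1.342  2.458  2.033  1.357 -0.44 ]
 tilt 31.33 tilt-az 6.3 x-az 98.05 x [-0.14   0.99  -0.018] fkerr [ 0.     -0.0009 -0.0012] F [-0.4  0.1  0.7] op 0.501
target [0.5158 0.0693 0.1119] shift(tool)mm [ 2.1 -1.1  1.3] rot err about tool xyz deg [-8.69 -0.3  -1.48] cur intake mm [ 1.1 -2.2 44.8]
```

View pics/f_wrist.png

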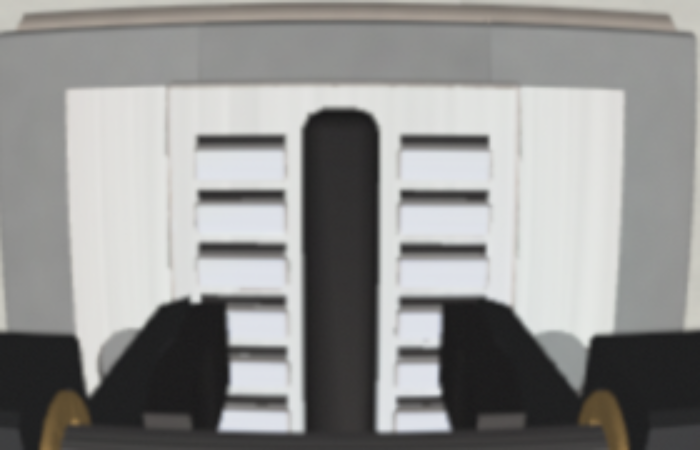

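```bash
export OMP_NUM_THREADS=1; python3 -m inch '1 0 0 0;1 0 0 0;1 0 0 0;1 0 0 0;1 0 0 0' -1 20 >/dev/null; python3 fkm.py; python3 - <<'E'
from h import *
d=r.snapshot("wrist"); cv2.imwrite("pics/g_wrist.png",cv2.resize(d["frame"][120:300,180:460,::-1],None,fx=2.5,fy=2.5)); 
delta((0,0,46))
E
```

```text
t 15.05 p [0.5177 0.0686 0.1117] q [ 0.412  1.202 -1.342  2.458  2.033  1.358 -0.443]
 tilt 31.33 tilt-az 6.4 x-az 98.07 x [-0.14   0.99  -0.018] fkerr [ 0.     -0.0009 -0.0012] F [0.1 0.1 0.2] op 0.153
target [0.5158 0.0693 0.1119] shift(tool)mm [ 1.  -1.1  1.4] rot err about tool xyz deg [-8.69 -0.3  -1.48] cur intake mm [ 1.2 -1.  44.7]
```

View pics/g_wrist.png

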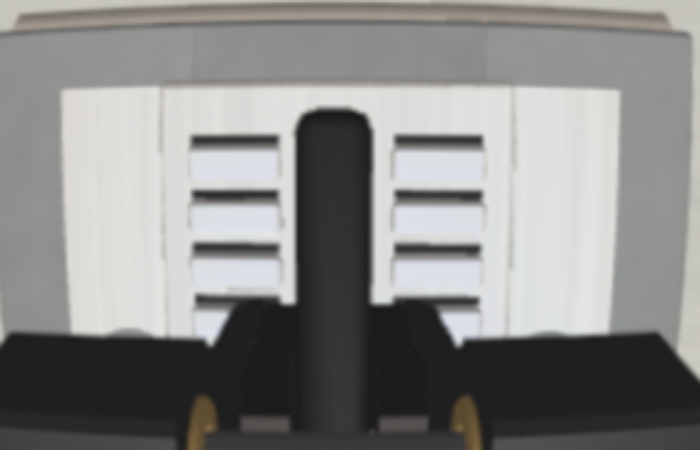

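```bash
export OMP_NUM_THREADS=1; python3 - <<'E'
from h import *
s,p,R=st(); A=R.T@Rint(YAW); print('a*16',(A[:,0]*16).round(2),'n*16',(A[:,2]*16).round(2),'b',A[:,1].round(3))
from sim2 import *
q=np.array(s['q'])
for d in (A[:,0]*16,A[:,2]*15,A[:,2]*50):
    q,n,_=call(q,fk(q)[0]+fk(q)[1]@d/1000); print(n,*desc(q))
E
```

```text
a*16 [  0.05  -2.42 -15.82] n*16 [ -0.42 -15.81   2.42] b [ 1.    -0.025  0.007]
1 [0.5298 0.0696 0.1208] tilt 31.34 az 6.4 xaz 98.1 [ 0.426  1.178 -1.351  2.418  2.006  1.322 -0.395]
1 [0.5203 0.0681 0.1323] tilt 31.34 az 6.4 xaz 98.1 [ 0.428  1.15  -1.37   2.441  1.979  1.32  -0.413]
1 [0.4886 0.063  0.1705] tilt 31.34 az 6.4 xaz 98.1 [ 0.441  1.046 -1.437  2.511  1.883  1.296 -0.469]
```

```bash
export OMP_NUM_THREADS=1; python3 -m inch '0 -0.6 -4 0;0 -1.2 -8 0;0 -1.8 -12 0;0 -2.4 -16 0;0 -2.4 -16 0;0 -2.4 -16 0' - 25 >/dev/null; python3 fkm.py; python3 - <<'E'
from h import *
d=r.snapshot("wrist"); cv2.imwrite("pics/h_wrist.png",cv2.resize(d["frame"][120:300,180:460,::-1],None,fx=2.5,fy=2.5)); 
delta((0,0,46))
E
```

```text
t 15.7 p [0.5307 0.0706 0.1227] q [ 0.426  1.176 -1.35   2.416  2.007  1.32  -0.395]
 tilt 31.45 tilt-az 6.3 x-az 98.04 x [-0.14   0.99  -0.018] fkerr [ 0.0001 -0.0009 -0.0012] F [-1.1 -0.4  1. ] op 0.153
target [0.5158 0.0693 0.1119] shift(tool)mm [ 1.   1.4 18.1] rot err about tool xyz deg [-8.6  -0.31 -1.49] cur intake mm [18.1 -1.1 44.7]
```

View pics/h_wrist.png

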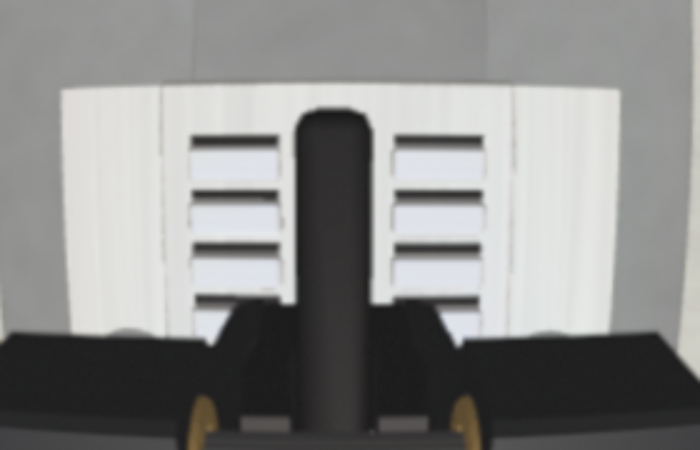

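```bash
export OMP_NUM_THREADS=1; python3 -m inch '-0.1 -4 0.6 0;-0.2 -8 1.2 0;-0.3 -12 1.8 0;-0.4 -16 2.4 0;-0.4 -16 2.4 0' >/dev/null; python3 fkm.py; python3 - <<'E'
from h import *
d=r.snapshot("wrist"); cv2.imwrite("pics/i_wrist.png",d["frame"][:,:,::-1]); 
delta((0,0,46))
E
```

```text
t 16.25 p [0.5195 0.0689 0.135 ] q [ 0.428  1.143 -1.367  2.443  1.978  1.314 -0.416]
 tilt 31.36 tilt-az 6.4 x-az 98.11 x [-0.141  0.99  -0.018] fkerr [ 0.0001 -0.0009 -0.0012] F [ 0.1 -0.5 -2.2] op 0.152
target [0.5158 0.0693 0.1119] shift(tool)mm [ 1.4 17.5 15.1] rot err about tool xyz deg [-8.66 -0.27 -1.48] cur intake mm [17.6 -1.  61.1]
```

View pics/i_wrist.png

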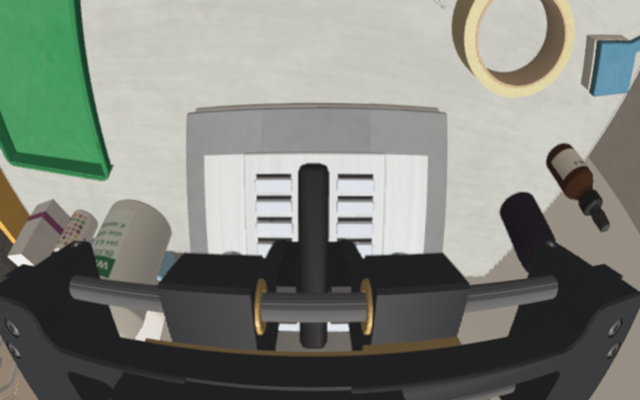

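```bash
export OMP_NUM_THREADS=1; python3 -m inch '-0.4 -16 2.4 0;-0.8 -32 4.8 0;-1.1 -45 6.8 0' >/dev/null; python3 fkm.py; python3 - <<'E'
from h import *
d=r.snapshot("top"); f=d["frame"]; cv2.imwrite("pics/j_top.png",f[:,:,::-1])
hsv=cv2.cvtColor(f,cv2.COLOR_RGB2HSV); m=((hsv[:,:,0]>60)&(hsv[:,:,0]<85)&(hsv[:,:,1]>150)).astype(np.uint8)
n,l,s,c=cv2.connectedComponentsWithStats(m); k=1+np.argmax(s[1:,4]); cs,_=cv2.findContours((l==k).astype(np.uint8),0,2)
rect=cv2.minAreaRect(max(cs,key=cv2.contourArea)); B=cv2.boxPoints(rect); print(rect,s[k])
# outer rim top at z=.019
X=np.array([atz(d,b,.019) for b in B]); print(X.round(4)); print('centre',X.mean(0).round(4),[np.linalg.norm(X[i]-X[i-1]).round(4) for i in range(4)])
e=X[1]-X[0]; print('yaw',np.degrees(np.arctan2(e[1],e[0])))
print(r.tip_of('top','wash_tray')[:1])
E
```

```text
t 16.6 p [0.4904 0.0643 0.1698] q [ 0.435  1.035 -1.407  2.507  1.9    1.271 -0.476]
 tilt 31.32 tilt-az 6.4 x-az 98.08 x [-0.141  0.99  -0.018] fkerr [ 0.0003 -0.001  -0.0011] F [-0.5  0.2 -1.7] op 0.152
((400.4819030761719, 182.46890258789062), (30.088293075561523, 64.13557434082031), 59.74356460571289) [ 378  177   58   35 1078]
[[ 0.5737 -0.096   0.019 ]
 [ 0.6591 -0.265   0.019 ]
 [ 0.5788 -0.2997  0.019 ]
 [ 0.4958 -0.1322  0.019 ]]
centre [ 0.5769 -0.1982  0.019 ] [np.float64(0.0859), np.float64(0.1894), np.float64(0.0874), np.float64(0.1869)]
yaw -63.21022570965776
[]
```

View pics/j_top.png

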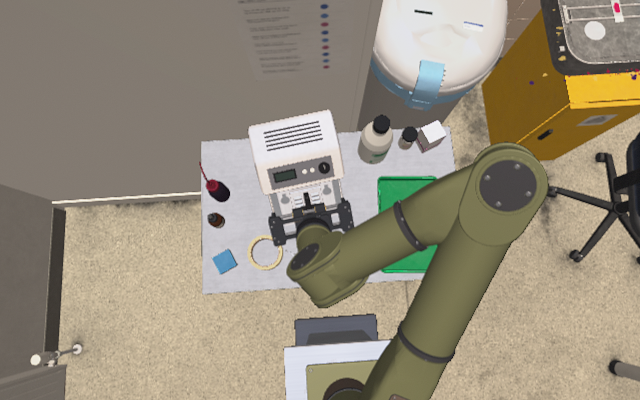

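```bash
python3 - <<'E'
from h import *
d=r.snapshot("top"); f=cv2.imread("pics/a_top.png")[:,:,::-1].copy()
hsv=cv2.cvtColor(f,cv2.COLOR_RGB2HSV); m=((hsv[:,:,0]>60)&(hsv[:,:,0]<85)&(hsv[:,:,1]>150)).astype(np.uint8)
n,l,s,c=cv2.connectedComponentsWithStats(m); k=1+np.argmax(s[1:,4]); cs,_=cv2.findContours((l==k).astype(np.uint8),0,2)
c=max(cs,key=cv2.contourArea)[:,0,:].astype(float); 
X=np.array([atz(d,b,.019) for b in c])[:,:2]
rect=cv2.minAreaRect((X*1000).astype(np.float32)); print(rect); print(cv2.boxPoints(rect).round(0).tolist())
E
```

```text
((456.99359130859375, -210.36056518554688), (171.22412109375, 268.6884765625), 86.20337677001953)
[[317.0, -287.0], [585.0, -305.0], [597.0, -134.0], [329.0, -116.0]]
```

```bash
export OMP_NUM_THREADS=1; cat > t8.py <<'E'
from sim2 import *
from srch2 import al
q0=np.array([.435,1.035,-1.407,2.507,1.9,1.271,-.476])
def go(W,q):
    for w,s in W:
        q,n,_=call(q,np.array(w),spin=s); T,R=fk(q); print(w,s,n,*desc(q),'xz',R[2,0].round(3),'err',((T-w)*1000).round(0))
    print()
go([((.49,-.07,.17),0),((.48,-.21,.17),11),((.48,-.211,.09),0),((.531,-.214,.047),0)],q0)
go([((.52,-.05,.18),0),((.53,-.21,.17),11),((.48,-.211,.09),0),((.531,-.214,.047),0)],q0)
E
timeout 100 python3 t8.py
```

```text
(0.49, -0.07, 0.17) 0 3 [ 0.49   -0.0699  0.17  ] tilt 31.32 az 6.5 xaz 98.1 [ 0.841  1.023 -1.385  2.482  1.979  1.042 -0.14 ] xz -0.017 err [-0.  0. -0.]
(0.48, -0.21, 0.17) 11 3 [ 0.48   -0.2099  0.1699] tilt 31.32 az 6.4 xaz 88.7 [ 1.217  1.023 -1.326  2.331  1.904  0.756  0.164] xz 0.082 err [-0.  0. -0.]
(0.48, -0.211, 0.09) 0 2 [ 0.48  -0.211  0.09 ] tilt 31.32 az 6.4 xaz 88.7 [ 1.182  1.229 -1.276  2.362  2.119  0.904  0.084] xz 0.082 err [ 0. -0.  0.]
(0.531, -0.214, 0.047) 0 2 [ 0.531 -0.214  0.047] tilt 31.32 az 6.4 xaz 88.7 [ 1.116  1.318 -1.22   2.232  2.157  0.894  0.139] xz 0.082 err [-0.  0.  0.]

(0.52, -0.05, 0.18) 0 3 [ 0.52 -0.05  0.18] tilt 31.32 az 6.5 xaz 98.1 [ 0.79   1.009 -1.385  2.401  1.923  1.027 -0.096] xz -0.017 err [-0.  0. -0.]
(0.53, -0.21, 0.17) 11 4 [ 0.53 -0.21  0.17] tilt 31.32 az 6.5 xaz 88.7 [ 1.152  1.045 -1.312  2.212  1.831  0.757  0.255] xz 0.082 err [-0.  0. -0.]
(0.48, -0.211, 0.09) 0 2 [ 0.48   -0.2111  0.0901] tilt 31.31 az 6.5 xaz 88.7 [ 1.188  1.243 -1.297  2.361  2.104  0.922  0.103] xz 0.082 err [ 0. -0.  0.]
(0.531, -0.214, 0.047) 0 2 [ 0.531 -0.214  0.047] tilt 31.31 az 6.5 xaz 88.7 [ 1.122  1.331 -1.24   2.232  2.145  0.913  0.158] xz 0.082 err [-0.  0.  0.]
```

```bash
export OMP_NUM_THREADS=1; python3 go.py .488,-.205,.165 10 10
```

```text
shift [-266.  -13.   40.]
pred 6 [ 0.488  -0.2049  0.165 ] tilt 31.42 az 6.3 xaz 89.5 [ 1.191  1.035 -1.317  2.325  1.925  0.769  0.158]
```

```bash
export OMP_NUM_THREADS=1; python3 -m inch '-15 -1 3 0;-45 -2 7 1;-85 -4 13 3;-125 -6 19 5;-165 -8 25 7;-205 -10 31 8;-245 -12 37 9;-266 -13 40 10;-266 -13 40 10' - 30 >/dev/null; python3 fkm.py; python3 - <<'E'
from h import *
d=r.snapshot("wrist"); cv2.imwrite("pics/k_wrist.png",d["frame"][:,:,::-1]); 
d=r.snapshot("side"); cv2.imwrite("pics/k_side.png",d["frame"][:,:,::-1]); 
E
```

```text
t 17.65 p [ 0.4872 -0.2104  0.163 ] q [ 1.198  1.042 -1.315  2.322  1.925  0.776  0.161]
 tilt 31.21 tilt-az 5.6 x-az 88.9 x [0.019 0.997 0.071] fkerr [-0.0004 -0.0003 -0.0012] F [ 0.1  0.8 -2.6] op 0.155
```

View pics/k_wrist.png

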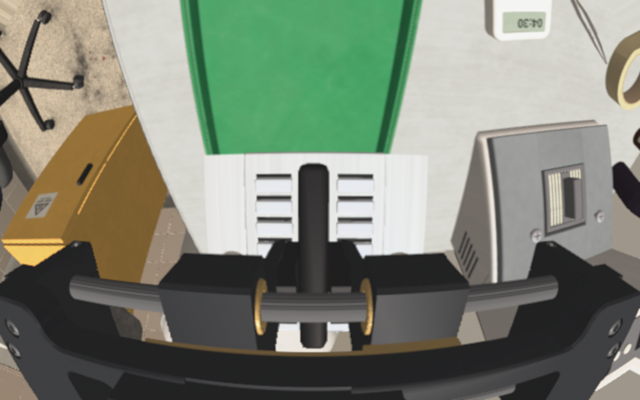

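View pics/k_side.png

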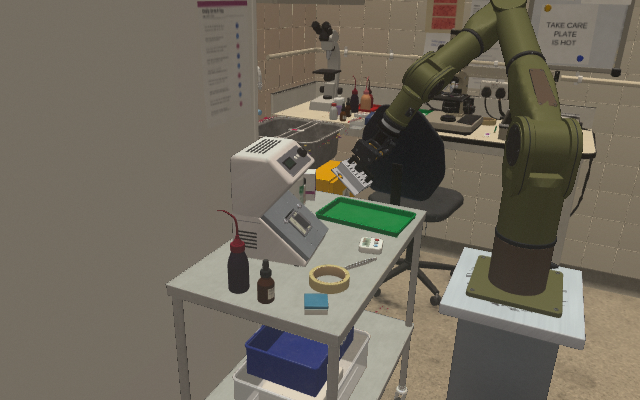

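```bash
python3 - <<'E'
from h import *
a=cv2.imread('pics/k_wrist.png')[0:170,150:460]; cv2.imwrite('pics/k_crop.png',cv2.resize(a,None,fx=2.5,fy=2.5))
d=r.snapshot("wrist")
for uv in((183,5),(206,150),(422,5),(393,150)): print(uv,atz(d,uv,.019,True).round(4))
E
```

```text
(183, 5) [ 0.3847 -0.2859  0.019 ]
(206, 150) [ 0.5164 -0.2938  0.019 ]
(422, 5) [ 0.3908 -0.1145  0.019 ]
(393, 150) [ 0.5286 -0.1195  0.019 ]
```

View pics/k_crop.png

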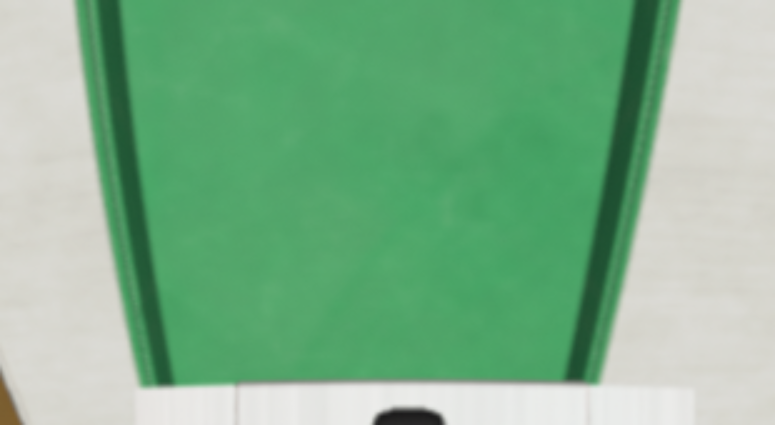

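```bash
cat > ws.py <<'E'
import sys
from h import *
s,p,R=st(); print('p',p.round(4),'F',np.round(s['contact_force'],1),'op',round(s['opening'],3),'t',s['clock'])
for a in sys.argv[1:]:
    v=[float(k) for k in a.split(',')]; print(a,'->',(R.T@(np.array(v)-p)*1000).round(1))
E
python3 ws.py .481,-.210,.085 .481,-.210,.075
```

```text
p [ 0.4878 -0.2042  0.1642] F [-0.6  1.7 -1.9] op 0.155 t 17.8
.481,-.210,.085 -> [-11.7  63.8  46.3]
.481,-.210,.075 -> [-12.4  72.3  51.5]
```

```bash
python3 -m inch '-4 16 11 0;-8 32 23 0;-11 48 35 0;-11 64 46 0;-11 64 46 0;-11 64 46 0' >/dev/null;python3 fkm.py; python3 ws.py .481,-.209,.080 .481,-.209,.075
```

```text
t 18.4 p [ 0.4819 -0.2085  0.0857] q [ 1.172  1.239 -1.264  2.363  2.14   0.906  0.089]
 tilt 31.38 tilt-az 6.7 x-az 89.69 x [0.005 0.997 0.074] fkerr [-0.0006 -0.0002 -0.0012] F [-0.1  0.4 -1.7] op 0.153
p [ 0.4819 -0.2085  0.0857] F [-0.1  0.4 -1.7] op 0.153 t 18.4
.481,-.209,.080 -> [-0.9  4.4  3.7]
.481,-.209,.075 -> [-1.3  8.7  6.3]
```

```bash
python3 -m inch '-0.5 2 1.2 0;-1 4.3 2.6 0;-1 6.9 4.1 0;-1 6.9 4.1 0' >/dev/null;python3 fkm.py; python3 - <<'E'
from h import *
d=r.snapshot("wrist"); cv2.imwrite("pics/l_wrist.png",d["frame"][:,:,::-1]); 
E
```

```text
t 18.8 p [ 0.4816 -0.2106  0.0775] q [ 1.173  1.258 -1.255  2.362  2.159  0.918  0.087]
 tilt 31.38 tilt-az 6.4 x-az 89.52 x [0.008 0.997 0.072] fkerr [-0.0006 -0.0002 -0.0012] F [-0.2  0.  -1.1] op 0.152
```

View pics/l_wrist.png

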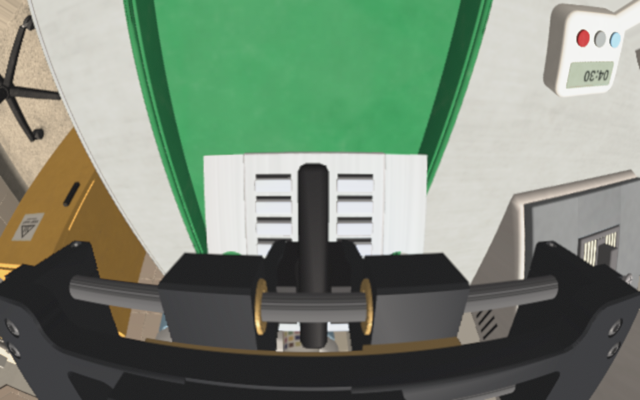

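```bash
python3 - <<'E'
import cv2
a=cv2.imread('pics/l_wrist.png')[60:260,130:480]; cv2.imwrite('pics/l_crop.png',cv2.resize(a,None,fx=2.28,fy=2.28))
E
```

```text
(no output)
```

View pics/l_crop.png

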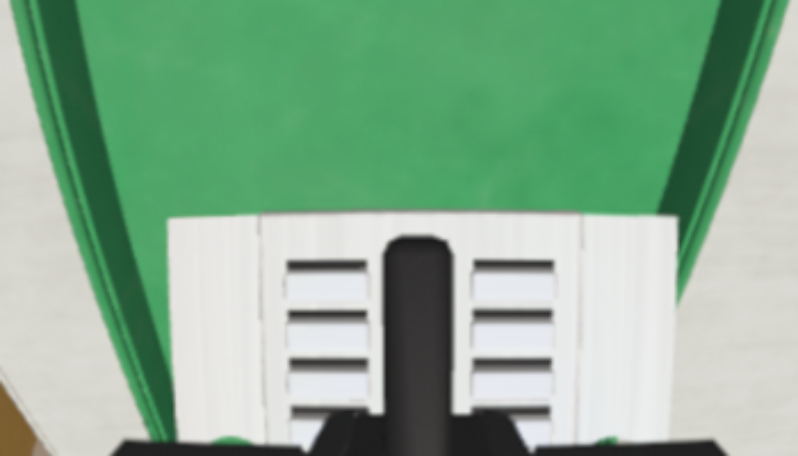

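```bash
python3 - <<'E'
from h import *
d=r.snapshot("wrist")
s,p,R=st(); print(p)
c=lambda u,v:(u/2.28+130,v/2.28+60)
for uv in((130,215),(660,215),(75,0),(722,0)): print(uv,atz(d,c(*uv),.002,True).round(4))
for uv in((12,0),(790,0)): print(uv,atz(d,c(*uv),.019,True).round(4))
for uv in((168,218),): print('cover',atz(d,c(*uv),.005,True).round(4))
for uv in((678,215),): print('cover',atz(d,c(*uv),.014,True).round(4))
E
```

```text
[ 0.48157925 -0.21070328  0.07758136]
(130, 215) [ 0.4628 -0.2872  0.002 ]
(660, 215) [ 0.4732 -0.1327  0.002 ]
(75, 0) [ 0.3974 -0.2853  0.002 ]
(722, 0) [ 0.4039 -0.1294  0.002 ]
(12, 0) [ 0.389  -0.2924  0.019 ]
(790, 0) [ 0.3958 -0.121   0.019 ]
cover [ 0.4629 -0.275   0.005 ]
cover [ 0.4637 -0.1335  0.014 ]
```

```bash
python3 -m inch '-4 -3.4 -2.1 1;-7.5 -3.4 -2.1 2;-7.5 -3.4 -2.1 2;-7.5 -3.4 -2.1 2' >/dev/null;python3 fkm.py; python3 - <<'E'
from h import *
d=r.snapshot("wrist"); cv2.imwrite('pics/m_crop.png',cv2.resize(d["frame"][60:260,130:480,::-1],None,fx=2.28,fy=2.28))
s,p,R=st(); print((R.T@np.array([[1,0,0],[0,1,0],[0,0,-1]]).T).T.round(3))
E
```

```text
t 19.3 p [ 0.4812 -0.2187  0.0807] q [ 1.193  1.251 -1.259  2.348  2.138  0.897  0.086]
 tilt 31.32 tilt-az 6.3 x-az 87.75 x [0.039 0.995 0.09 ] fkerr [-0.0006 -0.0001 -0.0012] F [-0.3  0.3 -2.6] op 0.155
[[ 0.039  0.517 -0.855]
 [ 0.995  0.058  0.08 ]
 [-0.091  0.854  0.512]]
```

View pics/m_crop.png

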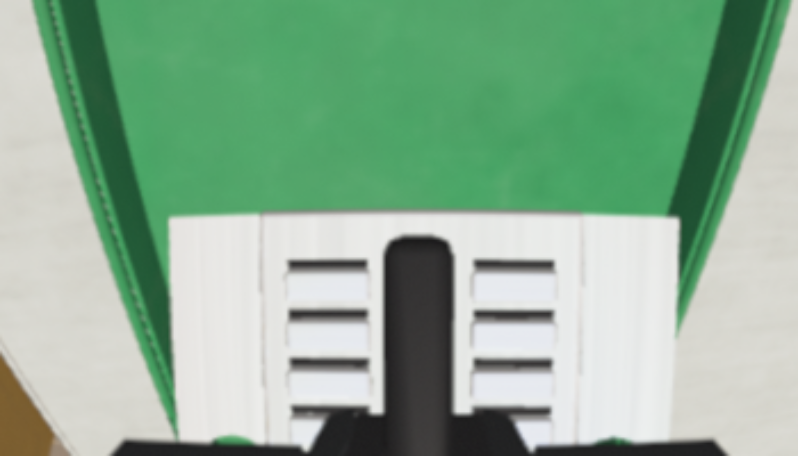

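```bash
python3 -m inch '-0.3 2.5 1.5 0;-0.5 5.1 3.1 0;-0.8 10 -2 0;-1.1 15.4 -7.1 0;-1.4 21 -11 0;-1.7 27.3 -15.1 0;-1.7 27.3 -15.1 0' - 8 >/dev/null;python3 fkm.py; python3 - <<'E'
from h import *
d=r.snapshot("wrist"); cv2.imwrite('pics/n_crop.png',cv2.resize(d["frame"][60:260,130:480,::-1],None,fx=2.28,fy=2.28))
d=r.snapshot("side"); cv2.imwrite('pics/n_side.png',cv2.resize(d["frame"][120:260,280:460,::-1],None,fx=4,fy=4))
E
```

```text
t 20.05 p [ 0.5093 -0.22    0.0645] q [ 1.156  1.283 -1.235  2.28   2.143  0.887  0.115]
 tilt 31.33 tilt-az 6.3 x-az 87.74 x [0.039 0.995 0.09 ] fkerr [-0.0006 -0.0001 -0.0012] F [ 0.6 -0.1 -1.6] op 0.161
```

View pics/n_crop.png

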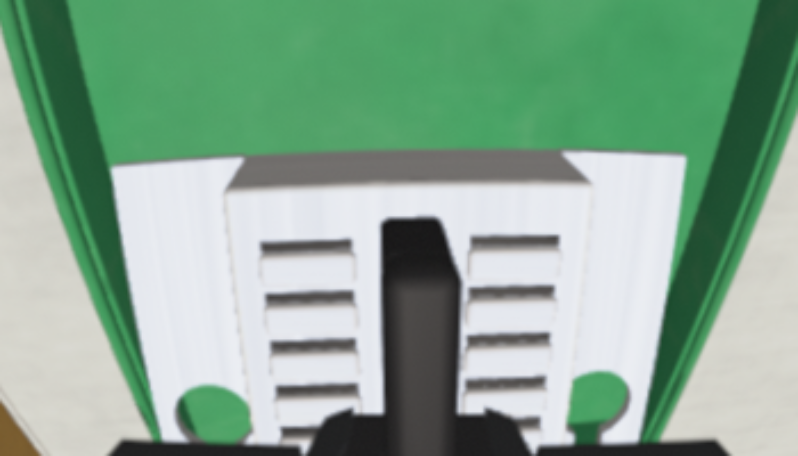

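View pics/n_side.png

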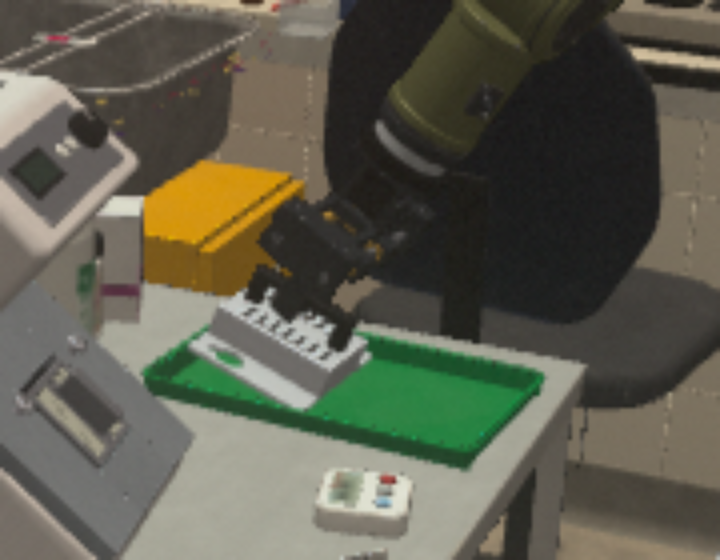

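```bash
python3 -m inch '-0.4 6.6 -3 0;-0.9 13.2 -6 0;-1.3 20.1 -8.3 0;-1.3 20.1 -8.3 0' - 6 >/dev/null;python3 fkm.py; python3 - <<'E'
from h import *
d=r.snapshot("wrist"); cv2.imwrite('pics/o_crop.png',cv2.resize(d["frame"][60:260,130:480,::-1],None,fx=2.28,fy=2.28))
d=r.snapshot("side"); cv2.imwrite('pics/o_side.png',cv2.resize(d["frame"][170:250,310:430,::-1],None,fx=6,fy=6))
E
```

```text
t 20.55 p [ 0.5262 -0.2207  0.0511] q [ 1.134  1.309 -1.218  2.236  2.151  0.881  0.134]
 tilt 31.3 tilt-az 6.3 x-az 87.74 x [0.039 0.995 0.091] fkerr [-0.0006 -0.     -0.0012] F [ 0.4  0.2 -2.3] op 0.157
```

View pics/o_crop.png

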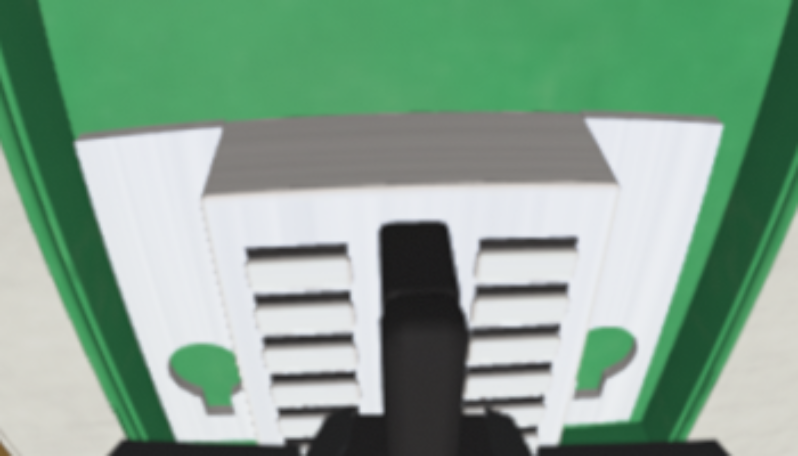

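View pics/o_side.png

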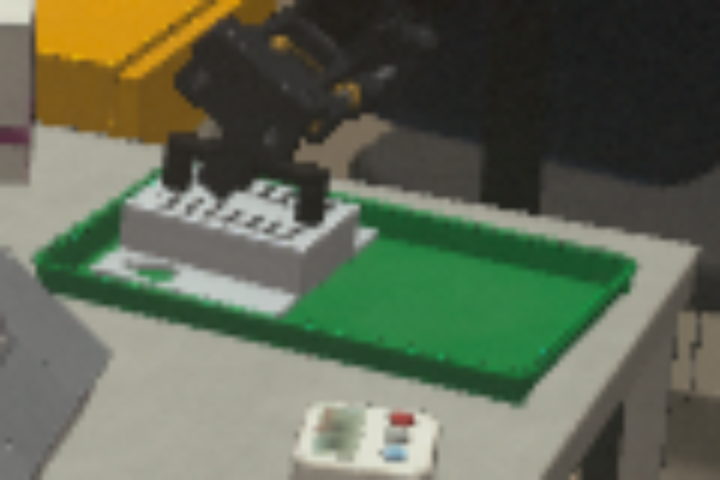

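```bash
python3 -m inch '-0.2 2 1.2 0;-0.4 4.3 2.6 0;-0.4 4.3 2.6 0' - 6 >/dev/null;python3 fkm.py; python3 -m inch '-0.4 1.7 1 0;-0.4 3 1.8 0;-0.4 3 1.8 0' - 5 >/dev/null;python3 fkm.py; python3 - <<'E'
from h import *
d=r.snapshot("wrist"); cv2.imwrite('pics/p_crop.png',cv2.resize(d["frame"][60:260,130:480,::-1],None,fx=2.28,fy=2.28))
E
```

```text
t 20.95 p [ 0.5259 -0.2201  0.0471] q [ 1.134  1.319 -1.216  2.237  2.163  0.886  0.132]
 tilt 31.39 tilt-az 6.4 x-az 87.83 x [0.038 0.995 0.091] fkerr [-0.0006 -0.     -0.0012] F [ 0.8  0.3 -0.8] op 0.165
t 21.25 p [ 0.5264 -0.2201  0.0449] q [ 1.134  1.326 -1.215  2.237  2.171  0.889  0.131]
 tilt 31.52 tilt-az 6.4 x-az 87.89 x [0.037 0.995 0.091] fkerr [-0.0006 -0.     -0.0012] F [-2.6 -0.1  6.1] op 0.159
```

View pics/p_crop.png

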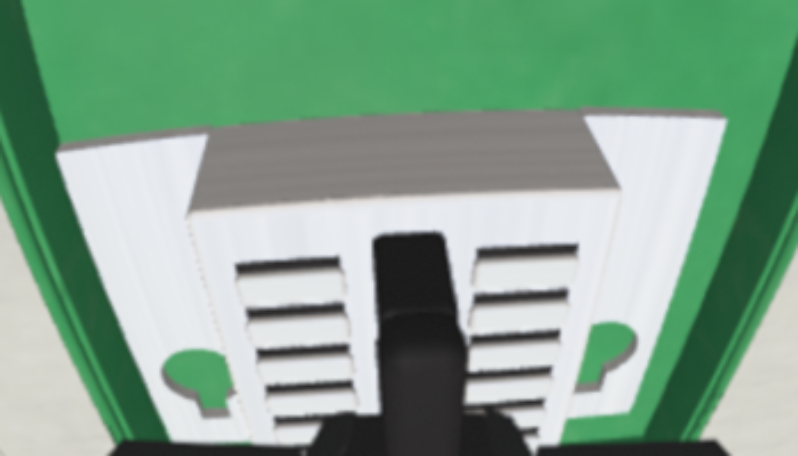

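```bash
python3 -m inch '0 0 0 0;0 0 0 0;0 0 0 0;0 -15 0 0;0 -35 0 0;0 -65 0 0;0 -100 0 0' 0 20 >/dev/null;python3 fkm.py; python3 - <<'E'
from h import *
d=r.snapshot("wrist"); cv2.imwrite('pics/q_wrist.png',d["frame"][:,:,::-1])
d=r.snapshot("side"); cv2.imwrite('pics/q_side.png',cv2.resize(d["frame"][170:250,310:430,::-1],None,fx=6,fy=6))
E
```

```text
t 22.0 p [ 0.4728 -0.2265  0.1291] q [ 1.237  1.125 -1.289  2.342  2.014  0.8    0.14 ]
 tilt 31.24 tilt-az 6.4 x-az 87.73 x [0.04  0.995 0.091] fkerr [-0.0005 -0.0002 -0.0012] F [ 0.1 -0.3 -0.8] op 0.504
```

View pics/q_wrist.png

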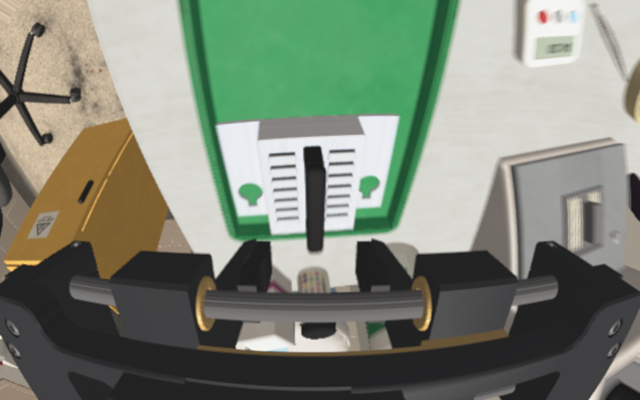

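View pics/q_side.png

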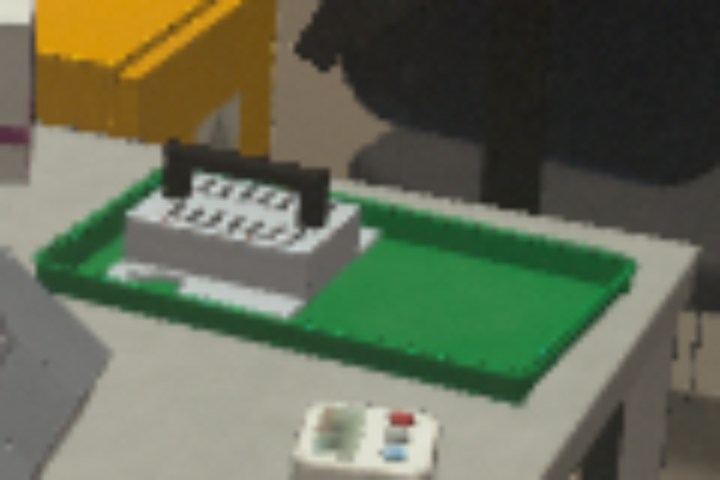

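```bash
export OMP_NUM_THREADS=1; python3 - <<'E'
from h import *
F=I0+Rint(YAW)@[.003,-.001,.085]; print(F)
from sim2 import *
from srch2 import al
s,p,R=st(); q=np.array(s['q'])
print(al(q))
W1=np.array([.49,-.10,.17]);print('shift',(R.T@(W1-p)*1000).round(0),(R.T@(F-p)*1000).round(0))
q,n,_=call(q,W1,spin=-6); print(n,*desc(q))
q,n,_=call(q,F,spin=-6); print(n,*desc(q)); print(al(q))
q,n,_=call(q,I0+Rint(YAW)@[.003,-.001,.015]); print(n,*desc(q)); print(al(q))
E
```

```text
[0.49348901 0.06467425 0.14374214]
(array([ -57.4, -286. ,  118.5]), 'roll', np.float64(-1.66), 'lean', np.float64(8.64), 'spin', np.float64(11.91))
shift [131. -17. -25.] [292.  17.  -2.]
3 [ 0.49   -0.1001  0.17  ] tilt 31.4 az 6.0 xaz 92.9 [ 0.931  1.035 -1.394  2.457  1.971  1.005 -0.139]
4 [0.4935 0.0646 0.1438] tilt 31.4 az 6.0 xaz 98.1 [ 0.406  1.105 -1.378  2.517  1.957  1.332 -0.504]
(array([ 3., -1., 85.]), 'roll', np.float64(-1.65), 'lean', np.float64(8.64), 'spin', np.float64(0.03))
2 [0.5379 0.0718 0.0901] tilt 31.4 az 6.0 xaz 98.1 [ 0.402  1.234 -1.285  2.402  2.085  1.333 -0.411]
(array([ 3., -1., 15.]), 'roll', np.float64(-1.65), 'lean', np.float64(8.64), 'spin', np.float64(0.03))
```

```bash
export OMP_NUM_THREADS=1; python3 -m inch '40 -8 -10 -2;85 -14 -18 -4;131 -17 -25 -6;175 -10 -19 -8;220 -2 -12 -10;262 8 -6 -12;292 17 -2 -12;292 17 -2 -12;292 17 -2 -12' -0.2 20 >/dev/null;python3 fkm.py; python3 - <<'E'
from h import *
d=r.snapshot("wrist"); cv2.imwrite('pics/r_wrist.png',d["frame"][:,:,::-1]);np.savez("r.npz",**{k:d[k] for k in("R","t","intrinsics")})
cv2.imwrite('pics/r_crop.png',cv2.resize(d["frame"][100:300,170:460,::-1],None,fx=2.7,fy=2.7,interpolation=cv2.INTER_CUBIC))
delta((3,0,15))
for m in((32,-54,10.5),(32,54,10.5),(3,0,22),(-19,0,22),(-33,-35,0),(-33,35,0),(39,35,0),(39,-35,0)): print(m,projw(d,I0+Rint(YAW)@(np.array(m)/1000)).round(1))
E
```

```text
t 23.0 p [0.4954 0.0656 0.1413] q [ 0.408  1.11  -1.366  2.512  1.97   1.323 -0.5  ]
 tilt 31.28 tilt-az 6.4 x-az 98.14 x [-0.142  0.99  -0.019] fkerr [ 0.0002 -0.001  -0.0011] F [-0.2 -0.5 -0.4] op 0.397
target [0.5378 0.0728 0.0901] shift(tool)mm [  3.6  66.1 -10.3] rot err about tool xyz deg [-8.74 -0.27 -1.55] cur intake mm [ 2.8 -1.7 82. ]
(32, -54, 10.5) [245.6 271.2]
(32, 54, 10.5) [387.8 272.1]
(3, 0, 22) [316.2 238.9]
(-19, 0, 22) [316.2 207.3]
(-33, -35, 0) [270.  184.7]
(-33, 35, 0) [363.6 184.8]
(39, 35, 0) [361.  276.4]
(39, -35, 0) [272.4 275.9]
```

View pics/r_crop.png

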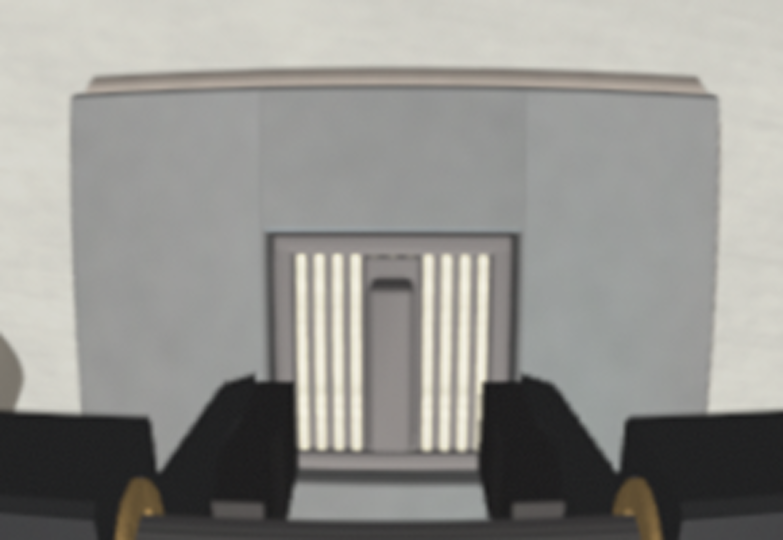

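```bash
export OMP_NUM_THREADS=1; python3 -m inch '1 20 -3 0.3;2 40 -6 0.3;2.7 55 -9 0.3;2.7 63 -10 0.3;2.7 63 -10 0.3;2.7 63 -10 0.3' -0.2 20 >/dev/null;python3 fkm.py; python3 - <<'E'
from h import *
d=r.snapshot("wrist"); 
cv2.imwrite('pics/s_crop.png',cv2.resize(d["frame"][100:300,170:460,::-1],None,fx=2.7,fy=2.7,interpolation=cv2.INTER_CUBIC))
delta((3,0,15))
E
```

```text
t 23.65 p [0.536  0.0723 0.0934] q [ 0.405  1.23  -1.289  2.406  2.081  1.329 -0.42 ]
 tilt 31.33 tilt-az 6.4 x-az 97.8 x [-0.136  0.991 -0.015] fkerr [-0.     -0.0009 -0.0012] F [-0.4 -0.5  0.6] op 0.403
target [0.5378 0.0728 0.0901] shift(tool)mm [0.1 3.9 0.3] rot err about tool xyz deg [-8.66 -0.58 -1.48] cur intake mm [ 3.9  0.  18.8]
```

View pics/s_crop.png

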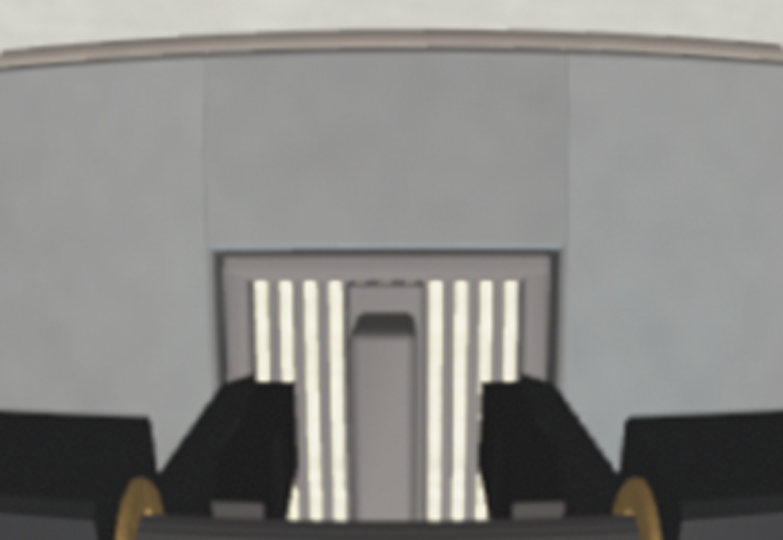

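```bash
export OMP_NUM_THREADS=1; python3 -m inch '-0.8 2 0 -0.5;-0.8 2 0 -0.5;-0.8 2 0 -0.5;-0.8 2 0 -0.5;-0.8 2 0 -0.5' -1 20 >/dev/null;python3 fkm.py; python3 - <<'E'
from h import *
s,p,R=st(); A=R.T@Rint(YAW); print('n*16',(A[:,2]*16).round(2)); delta((3,0,15))
E
```

```text
t 24.2 p [0.5374 0.0722 0.0917] q [ 0.406  1.232 -1.284  2.403  2.087  1.326 -0.409]
 tilt 31.36 tilt-az 6.4 x-az 98.27 x [-0.144  0.989 -0.02 ] fkerr [-0.     -0.0009 -0.0012] F [-1.  -1.   2.9] op 0.136
n*16 [ -0.4  -15.81   2.41]
target [0.5378 0.0728 0.0901] shift(tool)mm [0.6 1.5 0.4] rot err about tool xyz deg [-8.67 -0.07 -1.45] cur intake mm [ 3.7 -0.6 16.5]
```

```bash
export OMP_NUM_THREADS=1; python3 -m inch '-0.1 -4 0.6 0;-0.2 -8 1.2 0;-0.3 -12 1.8 0;-0.4 -16 2.4 0;-0.6 -26 4 0;-0.9 -38 5.8 0;-1.3 -52 8 0;-1.3 -52 8 0' - 20 >/dev/null;python3 fkm.py; python3 - <<'E'
from h import *
d=r.snapshot("wrist"); cv2.imwrite('pics/t_wrist.png',d["frame"][:,:,::-1]);delta((3,0,15))
E
```

```text
t 25.0 p [0.5033 0.0668 0.1334] q [ 0.408  1.132 -1.352  2.495  1.994  1.327 -0.481]
 tilt 31.44 tilt-az 6.5 x-az 98.38 x [-0.146  0.989 -0.02 ] fkerr [ 0.0002 -0.001  -0.0012] F [ 0.2 -0.  -1.3] op 0.134
target [0.5378 0.0728 0.0901] shift(tool)mm [ 2.  54.3 -7.1] rot err about tool xyz deg [-8.59 -0.01 -1.44] cur intake mm [ 4.1 -0.6 69.8]
```

View pics/t_wrist.png

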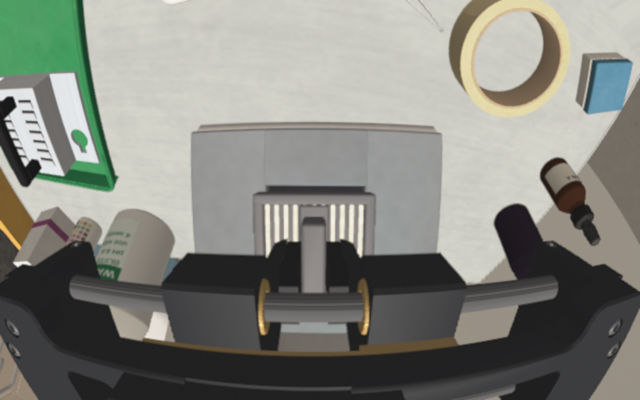

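```bash
export OMP_NUM_THREADS=1; cat > t9.py <<'E'
from sim2 import *
from srch2 import al
q0=np.array([.408,1.132,-1.352,2.495,1.994,1.327,-.481])
def go(W,q):
    for w,s in W:
        q,n,_=call(q,np.array(w),spin=s); T,R=fk(q); print(w,s,n,*desc(q),'xz',R[2,0].round(3),'err',((T-w)*1000).round(0))
    print()
for y in(-.207,):
  go([((.48,-.1,.15),5),((.44,y,.12),5),((.40,y,.06),0),((.415,y,.031),0)],q0)
  go([((.48,-.1,.15),0),((.44,y,.12),0),((.40,y,.06),0),((.415,y,.031),0)],q0)
  go([((.48,-.1,.15),0),((.38,y,.14),0),((.38,y,.14),0),((.40,y,.06),0),((.415,y,.031),0)],q0)
E
timeout 100 python3 t9.py
python3 - <<'E'
from h import *
# cover location from q picture pose unavailable; use current wrist pic of tray
d=r.snapshot("wrist"); 
E
```

```text
(0.48, -0.1, 0.15) 5 4 [ 0.48 -0.1   0.15] tilt 31.48 az 6.5 xaz 94.2 [ 0.914  1.073 -1.356  2.5    2.052  1.036 -0.183] xz 0.025 err [-0.  0. -0.]
(0.44, -0.207, 0.12) 5 3 [ 0.44  -0.207  0.12 ] tilt 31.48 az 6.5 xaz 89.9 [ 1.222  1.131 -1.276  2.458  2.133  0.857  0.021] xz 0.071 err [-0.  0. -0.]
(0.4, -0.207, 0.06) 0 2 [ 0.4   -0.207  0.06 ] tilt 31.48 az 6.5 xaz 89.9 [ 1.247  1.312 -1.235  2.559  2.306  1.031 -0.024] xz 0.071 err [ 0. -0.  0.]
(0.415, -0.207, 0.031) 0 1 [ 0.415 -0.207  0.031] tilt 31.48 az 6.5 xaz 89.9 [ 1.226  1.383 -1.2    2.517  2.352  1.055 -0.   ] xz 0.071 err [-0. -0.  0.]

(0.48, -0.1, 0.15) 0 4 [ 0.48 -0.1   0.15] tilt 31.48 az 6.5 xaz 98.4 [ 0.908  1.06  -1.333  2.5    2.067  1.017 -0.111] xz -0.02 err [-0.  0. -0.]
(0.44, -0.207, 0.12) 0 3 [ 0.44  -0.207  0.12 ] tilt 31.48 az 6.5 xaz 98.4 [ 1.208  1.105 -1.229  2.459  2.172  0.82   0.155] xz -0.02 err [-0.  0. -0.]
(0.4, -0.207, 0.06) 0 2 [ 0.4   -0.207  0.06 ] tilt 31.48 az 6.5 xaz 98.4 [ 1.234  1.29  -1.194  2.56   2.343  1.004  0.112] xz -0.02 err [ 0. -0.  0.]
(0.415, -0.207, 0.031) 0 1 [ 0.415 -0.
[... 191 characters left out ...]
.908  1.06  -1.333  2.5    2.067  1.017 -0.111] xz -0.02 err [-0.  0. -0.]
(0.38, -0.207, 0.14) 0 6 [ 0.3832 -0.2104  0.141 ] tilt 31.27 az 7.1 xaz 98.6 [ 1.362  1.163 -1.47   2.56   1.991  0.957  0.294] xz -0.016 err [ 3. -3.  1.]
(0.38, -0.207, 0.14) 0 2 [ 0.3823 -0.2094  0.1407] tilt 31.12 az 7.4 xaz 98.7 [ 1.363  1.163 -1.47   2.56   1.987  0.954  0.297] xz -0.013 err [ 2. -2.  1.]
(0.4, -0.207, 0.06) 0 2 [ 0.4    -0.207   0.0601] tilt 31.12 az 7.4 xaz 98.7 [ 1.291  1.388 -1.37   2.547  2.178  1.113  0.283] xz -0.013 err [ 0. -0.  0.]
(0.415, -0.207, 0.031) 0 1 [ 0.415 -0.207  0.031] tilt 31.11 az 7.4 xaz 98.7 [ 1.271  1.458 -1.33   2.505  2.234  1.133  0.31 ] xz -0.013 err [-0. -0.  0.]
```

```bash
export OMP_NUM_THREADS=1; python3 ws.py .45,-.06,.155 .40,-.207,.12; cat > t9.py <<'E'
from sim2 import *
q=np.array([.408,1.132,-1.352,2.495,1.994,1.327,-.481])
for w,s in [((.45,-.06,.155),0),((.40,-.207,.12),3),((.385,-.207,.055),0),((.41,-.207,.031),0)]:
        q,n,_=call(q,np.array(w),spin=s); T,R=fk(q); print(w,s,n,*desc(q),'xz',R[2,0].round(3),'err',((T-w)*1000).round(0))
E
timeout 100 python3 t9.py
```

```text
p [0.5041 0.0667 0.1323] F [ 0.7  0.3 -0.9] op 0.13 t 25.1
.45,-.06,.155 -> [-118.1  -54.8   50.7]
.40,-.207,.12 -> [-255.6  -59.3  130.7]
(0.45, -0.06, 0.155) 0 4 [ 0.4629 -0.0636  0.1586] tilt 30.57 az 7.3 xaz 98.6 [ 0.831  1.09  -1.47   2.56   1.956  1.167 -0.181] xz -0.014 err [13. -4.  4.]
(0.4, -0.207, 0.12) 3 4 [ 0.4   -0.207  0.12 ] tilt 30.57 az 7.3 xaz 96.0 [ 1.301  1.19  -1.397  2.534  2.052  0.962  0.208] xz 0.012 err [-0.  0. -0.]
(0.385, -0.207, 0.055) 0 6 [ 0.3875 -0.2096  0.0548] tilt 30.44 az 7.7 xaz 96.1 [ 1.333  1.466 -1.47   2.56   2.098  1.208  0.321] xz 0.016 err [ 3. -3. -0.]
(0.41, -0.207, 0.031) 0 1 [ 0.41  -0.207  0.031] tilt 30.44 az 7.7 xaz 96.1 [ 1.299  1.523 -1.435  2.508  2.146  1.223  0.346] xz 0.016 err [-0.  0.  0.]
```

```bash
export OMP_NUM_THREADS=1; python3 -m inch '-20 -12 7 0;-52 -24 16 0;-86 -36 27 0;-120 -47 38 0;-154 -50 61 1;-188 -53 84 2;-222 -56 107 3;-256 -59 131 3;-256 -59 131 3;-256 -59 131 3' - 20 >/dev/null;python3 fkm.py; python3 - <<'E'
from h import *
d=r.snapshot("wrist"); cv2.imwrite('pics/u_wrist.png',d["frame"][:,:,::-1]);np.savez("u.npz",**{k:d[k] for k in("R","t","intrinsics")})
E
```

```text
t 26.1 p [ 0.3991 -0.2087  0.1185] q [ 1.312  1.233 -1.441  2.549  2.051  1.025  0.212]
 tilt 31.3 tilt-az 6.2 x-az 95.43 x [-0.095  0.995  0.008] fkerr [-0.0004 -0.0001 -0.0013] F [-0.1  0.2 -0.2] op 0.137
```

View pics/u_wrist.png

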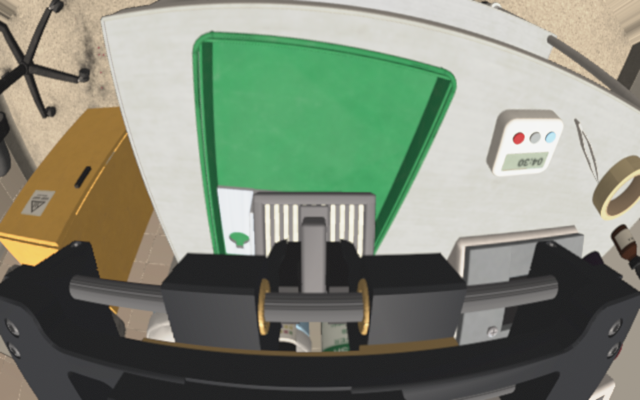

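```bash
python3 - <<'E'
from h import *
d=dict(np.load('u.npz'))
for n,uv,z in(('cover corner',(219,188),.006),('rim near -y',(196,37),.019),('rim near +y',(455,77),.019),('floor near -y',(214,72),.002),('floor near +y',(438,90),.002),('floor -y @cover',(212,190),.002)): print(n,atz(d,uv,z,True).round(4))
E
python3 ws.py .385,-.207,.055 .392,-.207,.055
```

```text
cover corner [ 0.4602 -0.2868  0.006 ]
rim near -y [ 0.3201 -0.2858  0.019 ]
rim near +y [ 0.3299 -0.1214  0.019 ]
floor near -y [ 0.3514 -0.2808  0.002 ]
floor near +y [ 0.349  -0.1217  0.002 ]
floor -y @cover [ 0.4673 -0.2953  0.002 ]
p [ 0.4001 -0.2075  0.1191] F [-0.  -0.2 -0.3] op 0.133 t 26.15
.385,-.207,.055 -> [ 1.5 46.9 46.2]
.392,-.207,.055 -> [ 0.8 50.6 40.2]
```

```bash
export OMP_NUM_THREADS=1; python3 -m inch '0 12 10 0;0 25 20 0;0 38 30 0;0.8 50.6 40 0;0.8 50.6 40 0;0.8 50.6 40 0' - 20 >/dev/null;python3 fkm.py; python3 ws.py .392,-.207,.045 .396,-.207,.042 .400,-.207,.038 .404,-.207,.034 .407,-.207,.030; python3 - <<'E'
from h import *
d=r.snapshot("wrist"); cv2.imwrite('pics/v_wrist.png',d["frame"][:,:,::-1])
E
```

```text
t 26.75 p [ 0.3958 -0.2084  0.0554] q [ 1.319  1.48  -1.474  2.559  2.121  1.228  0.309]
 tilt 31.32 tilt-az 6.9 x-az 95.89 x [-0.103  0.995  0.01 ] fkerr [-0.0004  0.0004 -0.0013] F [ 0.3 -0.3 -0.5] op 0.133
p [ 0.3958 -0.2084  0.0554] F [ 0.3 -0.3 -0.5] op 0.133 t 26.75
.392,-.207,.045 -> [1.6 7.  8.5]
.396,-.207,.042 -> [ 1.2 11.6  6.7]
.400,-.207,.038 -> [ 0.7 17.1  5.4]
.404,-.207,.034 -> [ 0.3 22.6  4. ]
.407,-.207,.030 -> [-0.1 27.5  3.6]
```

View pics/v_wrist.png

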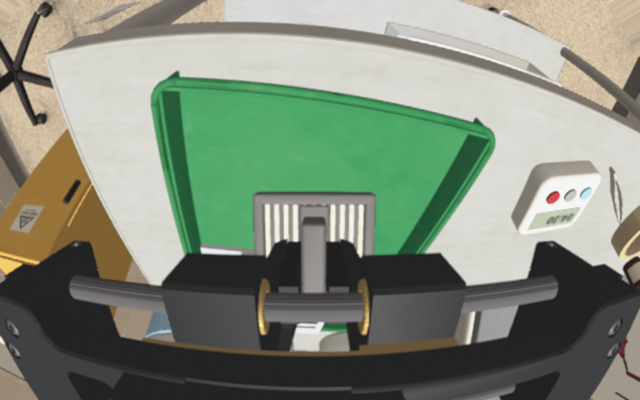

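```bash
export OMP_NUM_THREADS=1; python3 -m inch '0.5 4 0 0;0.5 8 1 0;0.5 12 3 0;0.5 16 4 0;0.5 16 4 0' - 6 >/dev/null;python3 fkm.py; python3 - <<'E'
from h import *
d=r.snapshot("wrist"); cv2.imwrite('pics/w_wrist.png',d["frame"][:,:,::-1])
d=r.snapshot("side"); cv2.imwrite('pics/w_side.png',cv2.resize(d["frame"][170:250,310:430,::-1],None,fx=6,fy=6))
E
```

```text
t 27.3 p [ 0.4018 -0.2084  0.0407] q [ 1.313  1.521 -1.452  2.546  2.162  1.245  0.321]
 tilt 31.63 tilt-az 6.6 x-az 95.77 x [-0.101  0.995  0.009] fkerr [-0.0004  0.0004 -0.0013] F [ 1.8 -0.5  4.7] op 0.138
```

View pics/w_wrist.png

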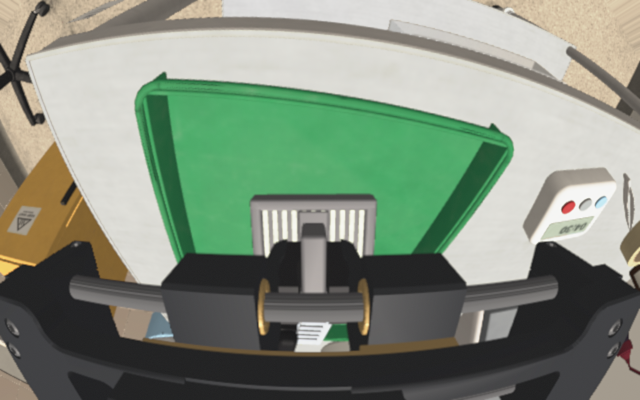

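View pics/w_side.png

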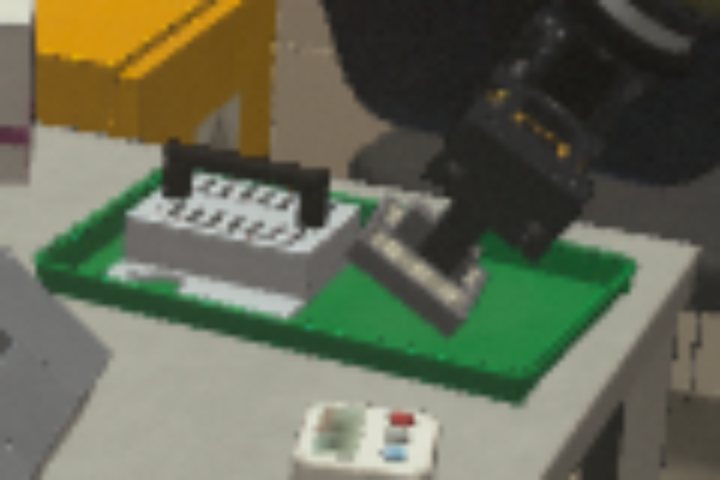

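```bash
export OMP_NUM_THREADS=1; python3 -m inch '0 3 1 0;0 6 2 0;0 8 2.5 0;0 8 2.5 0' - 4 >/dev/null;python3 fkm.py; python3 - <<'E'
from h import *
d=r.snapshot("wrist"); cv2.imwrite('pics/x_wrist.png',d["frame"][:,:,::-1])
d=r.snapshot("side"); cv2.imwrite('pics/x_side.png',cv2.resize(d["frame"][170:250,310:430,::-1],None,fx=6,fy=6))
E
```

```text
t 27.8 p [ 0.4035 -0.2083  0.0326] q [ 1.311  1.54  -1.44   2.539  2.18   1.252  0.328]
 tilt 31.6 tilt-az 6.6 x-az 95.77 x [-0.1    0.995  0.009] fkerr [-0.0005  0.0004 -0.0013] F [2.7 0.1 6.8] op 0.135
```

View pics/x_wrist.png

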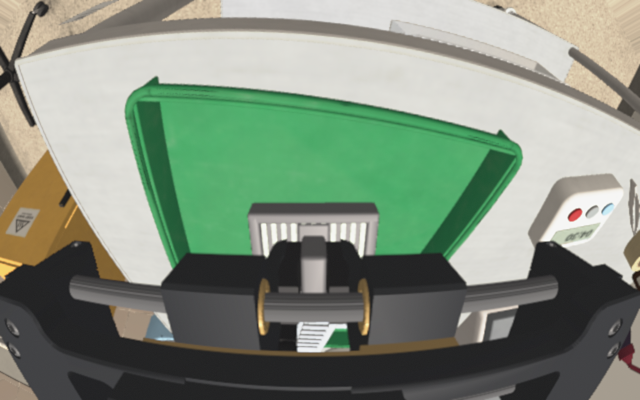

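View pics/x_side.png

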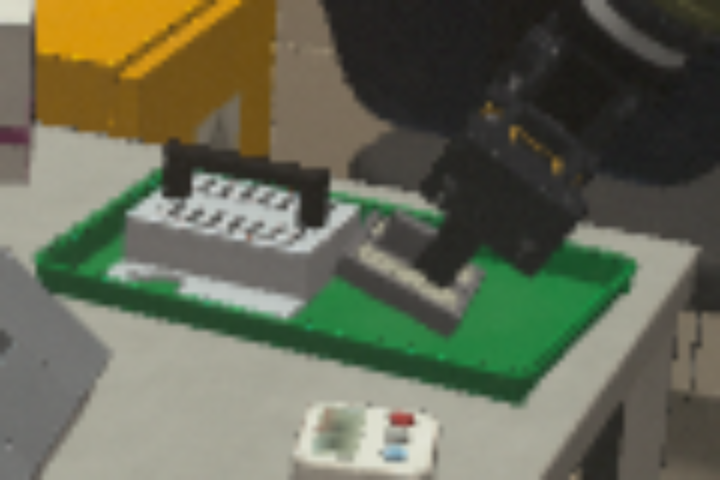

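```bash
export OMP_NUM_THREADS=1; python3 -m inch '0 2.6 1.5 0;0 5 3 0;0 6.8 4 0;0 6.8 4 0' - 3 >/dev/null;python3 fkm.py; python3 - <<'E'
from h import *
d=r.snapshot("wrist"); cv2.imwrite('pics/y_wrist.png',d["frame"][:,:,::-1])
d=r.snapshot("side"); cv2.imwrite('pics/y_side.png',cv2.resize(d["frame"][170:250,310:430,::-1],None,fx=6,fy=6))
E
```

```text
t 28.3 p [ 0.4051 -0.2082  0.0274] q [ 1.313  1.558 -1.433  2.538  2.201  1.258  0.335]
 tilt 32.01 tilt-az 6.5 x-az 95.85 x [-0.102  0.995  0.007] fkerr [-0.0005  0.0005 -0.0013] F [-1.1 -0.9 20.4] op 0.139
```

View pics/y_wrist.png

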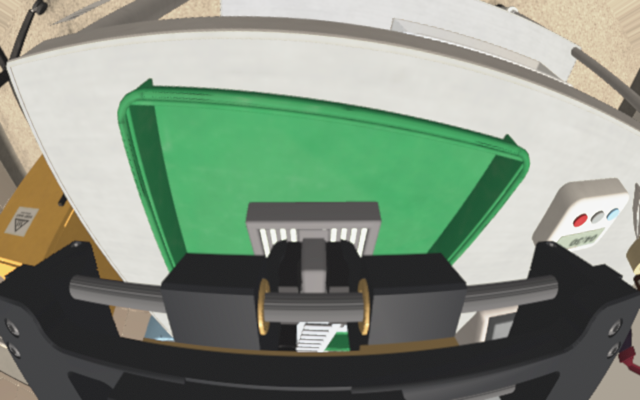

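View pics/y_side.png

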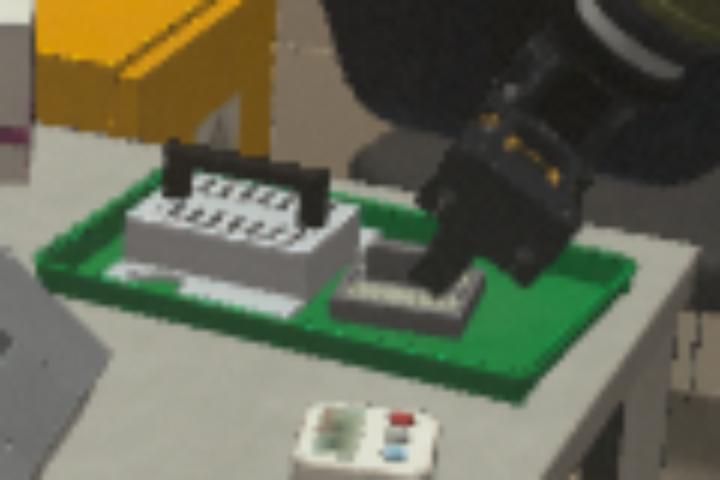

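Flat on the floor (20 N pressing). Release the pressure a little, open, and back out.

```bash
export OMP_NUM_THREADS=1; python3 -m inch '0 -2 -1 0;0 -2 -1 0' - 3 >/dev/null;python3 fkm.py; python3 -m inch '0 0 0 0;0 0 0 0;0 0 0 0;0 -8 -6 0;0 -20 -14 0;0 -40 -24 0;0 -65 -36 0;0 -95 -45 0' 0.0 20 >/dev/null;python3 fkm.py; python3 - <<'E'
from h import *
d=r.snapshot("wrist"); cv2.imwrite('pics/z_wrist.png',d["frame"][:,:,::-1])
d=r.snapshot("side"); cv2.imwrite('pics/z_side.png',cv2.resize(d["frame"][170:250,310:430,::-1],None,fx=6,fy=6))
E
```

```text
t 28.6 p [ 0.4036 -0.2084  0.0278] q [ 1.312  1.552 -1.43   2.538  2.195  1.255  0.331]
 tilt 31.68 tilt-az 6.6 x-az 95.8 x [-0.101  0.995  0.008] fkerr [-0.0005  0.0005 -0.0013] F [ 0.7  0.8 11.8] op 0.136
t 29.4 p [ 0.3903 -0.2099  0.13  ] q [ 1.338  1.195 -1.449  2.554  2.022  0.984  0.226]
 tilt 31.15 tilt-az 6.8 x-az 95.73 x [-0.1    0.995  0.011] fkerr [-0.0004 -0.0001 -0.0013] F [-0.2 -1.  -0.1] op 0.503
```

View pics/z_wrist.png

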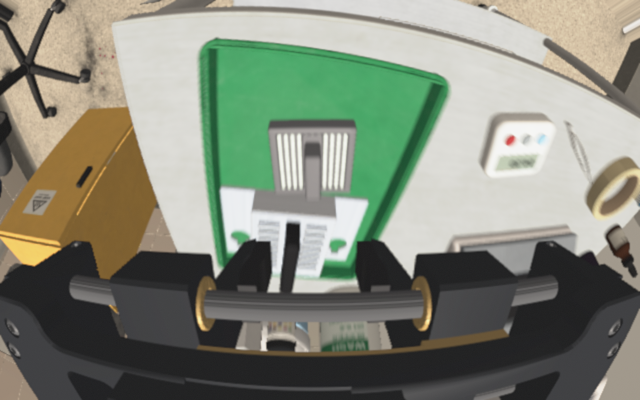

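View pics/z_side.png

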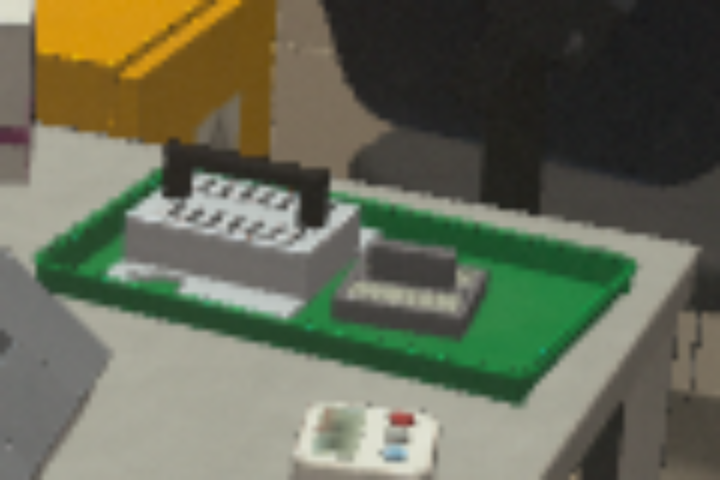

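```bash
python3 - <<'E'
from h import *
a=cv2.imread('pics/z_wrist.png')[100:290,190:390]; cv2.imwrite('pics/z_crop.png',cv2.resize(a,None,fx=3.1,fy=3.1,interpolation=cv2.INTER_CUBIC))
d=r.snapshot("top"); cv2.imwrite('pics/z_top.png',cv2.resize(d["frame"][110:300,190:480,::-1],None,fx=2.7,fy=2.7,interpolation=cv2.INTER_CUBIC))
E
```

```text
(no output)
```

View pics/z_crop.png

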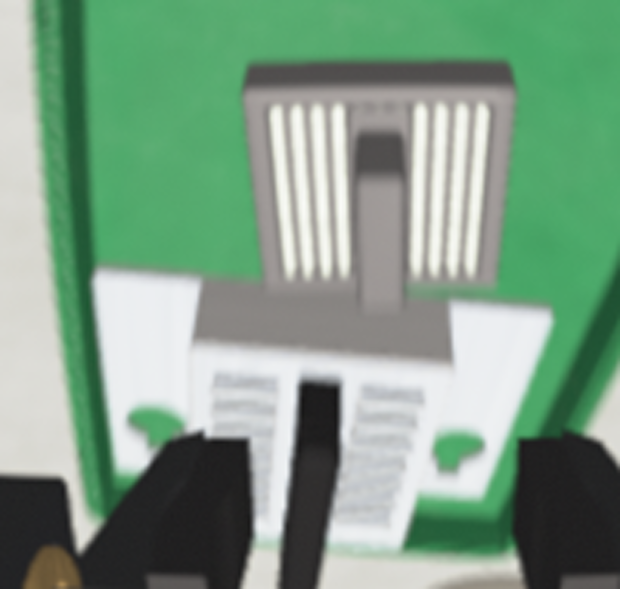

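View pics/z_top.png

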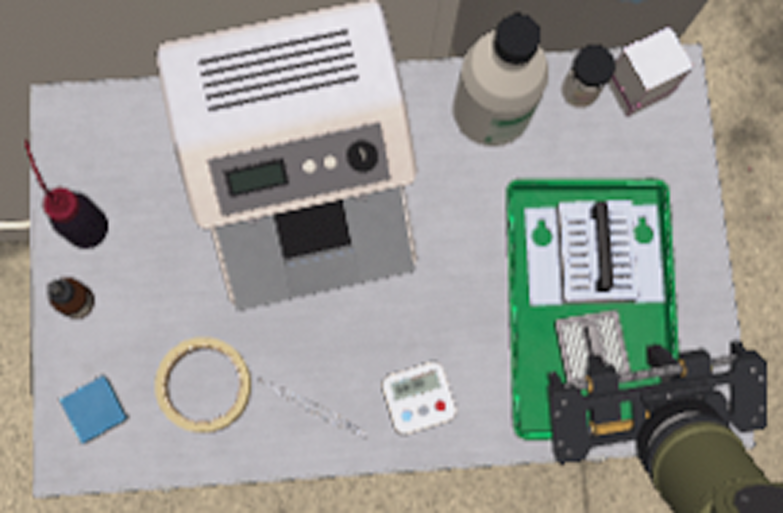

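```bash
python3 - <<'E'
from h import *
d=r.snapshot("wrist"); c=lambda u,v:(u/3.1+190,v/3.1+100)
for nm,pts,z in(('filter',[(246,95),(515,90),(495,286),(268,284)],.016),('cover near flange',[(94,268),(552,308)],.006)):
    X=np.array([atz(d,c(*p),z,True) for p in pts]); print(nm,X.round(4).tolist(),[np.linalg.norm(X[i]-X[(i+1)%len(X)]).round(4) for i in range(len(X))])
s=r.get_state(); print(s['clock'],np.round(s['contact_force'],2),np.abs(s['qd']).max())
E
```

```text
filter [[0.3895, -0.2446, 0.016], [0.3817, -0.1796, 0.016], [0.4489, -0.1724, 0.016], [0.4543, -0.2379, 0.016]] [np.float64(0.0655), np.float64(0.0675), np.float64(0.0657), np.float64(0.0652)]
cover near flange [[0.4622, -0.2924, 0.006], [0.4665, -0.1499, 0.006]] [np.float64(0.1425), np.float64(0.1425)]
29.6 [ 0.52 -1.02 -0.78] 0.049775362287609856
```

```bash
python3 ws.py .40,-.209,.18 .485,-.209,.16
```

```text
p [ 0.3902 -0.2112  0.1297] F [ 0.5 -1.  -0.8] op 0.498 t 29.6
.40,-.209,.18 -> [  1.6 -37.8 -34.6]
.485,-.209,.16 -> [ -7.   23.  -96.6]
```

```bash
python3 -m inch '1 -19 -17 0;2 -38 -34 0;-1 -18 -55 0;-4 2 -76 0;-7 22 -96 0;-7 22 -96 0;-7 22 -96 0' >/dev/null; python3 fkm.py; python3 - <<'E'
from h import *
d=r.snapshot("wrist"); cv2.imwrite('pics/ya_wrist.png',d["frame"][:,:,::-1]);np.savez("ya.npz",**{k:d[k] for k in("R","t","intrinsics")})
a=d["frame"][60:270,190:430,::-1]; cv2.imwrite('pics/ya_crop.png',cv2.resize(a,None,fx=2.8,fy=2.8,interpolation=cv2.INTER_CUBIC))
E
```

```text
t 30.3 p [ 0.4837 -0.2076  0.1589] q [ 1.216  1.089 -1.372  2.328  1.899  0.83   0.33 ]
 tilt 31.1 tilt-az 6.9 x-az 95.77 x [-0.1    0.995  0.012] fkerr [-0.0003 -0.0002 -0.0012] F [-0.7  0.7 -0.8] op 0.501
```

View pics/ya_crop.png

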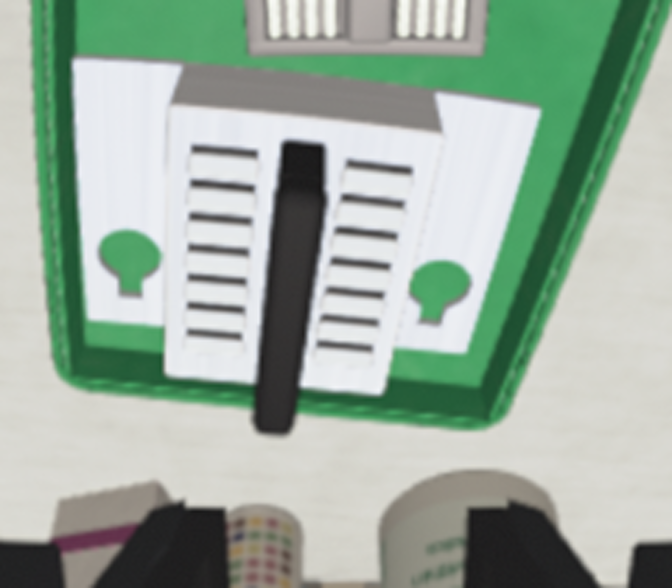

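```bash
python3 - <<'E'
from h import *
d=dict(np.load('ya.npz')); c=lambda u,v:((u+.5)/2.8-.5+190,(v+.5)/2.8-.5+60)
O=[(-52,-70,4),(-52,70,4),(52,-70,4),(52,70,4),(-52,-38,30),(-52,38,30),(52,-38,30),(52,38,30),(-46,0,60),(21,-54,3),(21,54,3)]
U=[(73,58),(541,107),(85,320),(468,354),(168,103),(443,132),(164,377),(385,394),(305,188),(129,255),(440,289)]
O=np.array(O[:8]+O[9:],float)/1000; U=np.array(U[:8]+U[9:],float)
def f(p,full=False):
    R=Ro.from_euler('zyx',p[3:]).as_matrix()
    return np.concatenate([projw(d,p[:3]+R@o)-c(*u) for o,u in zip(O,U)])
s=least_squares(f,[.515,-.217,.002,0,0,0],loss='soft_l1'); J=s.jac; cov=np.linalg.inv(J.T@J)*np.mean(f(s.x)**2)
print('pos',s.x[:3].round(4),'yaw pitch roll deg',np.degrees(s.x[3:]).round(2),'sd',np.degrees(np.sqrt(np.diag(cov))[3:]).round(2),np.sqrt(np.diag(cov))[:3].round(4)); print(f(s.x).reshape(-1,2).round(1).tolist())
E
```

```text
pos [ 0.5135 -0.2207  0.003 ] yaw pitch roll deg [-2.02 -0.56  0.08] sd [0.32 0.45 0.59] [0.0007 0.0003 0.0009]
[[0.2, -0.1], [-0.3, 0.0], [1.3, 0.2], [-1.0, 0.1], [-0.9, -0.1], [1.3, 0.0], [0.1, 0.3], [-0.4, 1.0], [0.0, -0.2], [0.2, -1.9]]
```

```bash
python3 -m inch '0 -40 0 0;0 -40 0 0;0 -40 0 0' >/dev/null; python3 fkm.py; python3 - <<'E'
from plant import r
print(r.finish_job())
E
```

```text
t 30.65 p [ 0.4626 -0.2113  0.1947] q [ 1.276  0.988 -1.398  2.347  1.811  0.756  0.371]
 tilt 31.19 tilt-az 6.5 x-az 95.71 x [-0.1    0.995  0.008] fkerr [-0.0003 -0.0003 -0.0011] F [-0.2  0.2 -1.2] op 0.499
the job is handed in; nothing more can be done
None
```

The cover and the filter cassette are both off the air cleaner and lying flat in the green tray, handles up. I handed the job in at about 31 s of the 54 s allowed. No verdict was reported.

**How it went**
- **Tilting the tool:** The moves cannot tilt the tool. I pushed it against the arm's reach limits until it leaned about 31° from vertical, roughly 9° off the front's normal.
- **Cover:** I slid it about 17 mm up the slope, drew it straight off, and carried it to the tray. There I lowered its low edge to the floor and let it pivot level under a light grip before letting go.
- **Filter cassette:** I pulled it straight out about 53 mm and set it down the same way.

**Last checks**
- **Cover:** a fit to the wrist picture puts it level within about 0.6° (uncertainty about 0.5°), with its underside at z ≈ 3 mm on the 2 mm floor. It sits very close to the tray's right-hand (−y) inner wall.
- **Cassette:** its top measures about 66 × 67 mm when taken as lying flat on the floor, which fits. There is about a 10 mm gap to the cover.
- **Surroundings:** the tray, the timer and the other things look unmoved in the top view. The gripper was clear of everything.

**What disagreed**
- **Joint 3 limit:** it read −1.474 for a moment just before the cassette was set down, while its listed limit is −1.47. Joint readings carry some tracking error, but this could count as passing the range.
- **Tray position:** the top and wrist cameras differed by about 6 mm across the tray. I relied on the wrist camera.
- **Cover direction:** its 140 mm side lies across the tray, not along its length as you suggested. It fits inside the rim that way.

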